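# Walk the sticky cover of a slide dryer shut and latch it

## Robot

A 6-joint arm with a two-finger parallel gripper is mounted at the origin on the work surface. World frame = base frame: x ahead of the robot, y to its left, z up, the work surface at z = 0. Lengths are in m, angles in rad, forces in N, time in s.
With the tool pointing down it reaches from about 0.35 to 0.975 m from the base axis. Payload 4.9 kg.
Tool frame: the origin (TCP) lies at the very end of the fingers, on their centre line; the grasp point (between the pads) lies 19 mm behind it; z points along the fingers, y is the direction in which the jaws open and shut (so a half turn about z gives the same grasp; the last joint's range is limited). The gripper opens to 85 mm and grips with 20 to 120 N. Pads are 22 mm wide; open, the fingers measure 114 mm over their backs; the gripper's body (76 mm by 85 mm) begins 54 mm behind the grasp point. The pads swing forward as they close: fully open they stand 13 mm farther back than shut.
Start: joints at [-1.443, 0.053, 1.613, -0, 1.476, -0.119], TCP at [0.153, -0.606, 0.231] pointing down, gripper open.
Joint ranges: [-3.01, 3.01], [-1.01, 2.22], [0.06, 2.58], [-1.02, 4.17], [0.09, 2.62], [-3.14, 3.14]. Speed limits (rad/s): [2.57, 2.57, 3.14, 3.14, 3.14, 3.14].

## Interface

Orientations are given as a unit quaternion [w, x, y, z].
In Python, from plant import state, eyes, job_done gives the robot as it stands.
- The arm moves only by the tool apply_moves, never from a script. Its argument "commands" is a list of rows, each an object with "linear": the shift along the tool's x, y, z in m, a list of three; "delta_rot": the turn, a rotation vector about the tool's x, y, z in degrees, a list of three; "fingers": the closure in counts, from 0 (fully open) to 255 (shut). In form: [{"linear": [x, y, z], "delta_rot": [wx, wy, wz], "fingers": fingers}, ...]. A call has exactly 8 rows; each row is the pose to reach, as a shift and turn from the pose commanded when the call began, along the tool's axes at that moment; what a row does not reach only later rows make up. A row lasts 1/10 s, in which the tool goes at most 50 mm and 8.59 degrees, less where a joint would pass 70% of its speed; a pose out of reach is approached as far as the arm can. A call with a gripper value outside its range is refused whole. The fingers move at their own pace and stop on an object; the grip force is fixed at half the most. Time passes only in rows, so rows that repeat a pose let the fingers close, or fill a call up. It gives the time, the measured TCP pose, the force and the opening at its end, in the units of the state.
- state(): the state, without advancing time (a new reading comes with each control period).
- eyes.grab_frame(name): name is "scene" or "top" or "wrist"; returns the picture (384x512x3 uint8, red, green, blue); there is no depth.
- eyes.camera_params(name): a dict with "fx", "fy", "cx", "cy" (pixels), "position" and "rotation" of the camera in the world; the wrist camera has in their place "T_tool_cam" (4x4, takes a point from camera to tool coordinates, whose origin is the TCP and whose axes are the flange's). Camera axes: x right, y down, z forward; pixel columns grow to the right and rows downward; lengths in m; the calibration is good to about 2 mm. A picture is of the moment at which its call begins: read the wrist's pose just before it. camera_params takes no time and is no camera call.
- job_done(): hands the job in, once; it reports no verdict.
The state is a dict: "time": time; "joint_pos": joint angles; "joint_vel": joint speeds; "joint_efforts": joint torques, N m; "tool_pos": TCP position; "tool_rot": TCP orientation; "contact_force": force on the tool from outside, world axes, zero at the start; "ft_torque": the same for the moment, N m; "gripper_width": opening from 0.0 (shut) to 1.0 (fully open).
Only numpy, scipy, OpenCV 4.12 (cv2) and the standard library are available. Lean on these libraries where they do the work, as an engineer would, in place of code of your own. Each camera call takes 0.05 s, during which the arm holds its last target.

## Task

Close the smoked cover of the slide dryer over the drying slides: push it fully home against the rear stop bar so that both ends sit square on the bar, then swing the catch on the right-hand track right round behind it. The cover is wide, sits slack on short sticky guides and binds when one end gets ahead, so walk it in with alternate pushes on its two thumb ribs and ease off when it binds: never force it. Leave the other things on the bench where they stand.

Things in the scene. Friction and masses are not known exactly. Their poses are not given: they have to be found in the camera images.
- dryer: Slide dryer, fixed: low cream cabinet 320 mm deep (its x), 420 mm wide (its y), deck top 70 mm above the bench. Origin: centre of its underside; x points to its rear, away from the robot, y to its left, z up. Two aluminium side tracks run along x on the deck, tops 85 mm above the bench, lips' inner edges at y = +-160.5 mm, outer faces at y = +-180.5 mm, up to the rear stop bar.
- console (a point): Middle of the top of the fixed grey control console, 120 mm above the bench. It reaches over the middle of the cover's near edge: from x = -160 to 40 mm, y = -74 to 74 mm in the dryer's frame. So the cover can be pushed only in the two open lanes beside it (y = 80 to 155 mm either side, bare deck).
- stop_bar (a point): Middle of the front face of the rear stop bar, 8 mm above the deck, at x = 125 mm in the dryer's frame. The bar is 360 mm long along y.
- cover: Sliding cover, 0.4-0.8 kg: smoked sheet 96 mm (x) by 316 mm (y). Origin: its middle, at deck height; axes as the dryer's. Its end shoes, 80 mm long, have 2.5 mm side play, half that in a felt-lined stretch, so it skews 0.03 to 0.07 rad, then jams until its other end is pushed. 2-5 N drags it. Starts 47-67 mm short of home: far edge on the rigid bar, origin x = 77 mm, skew 0. Push under 25 N.
- rib_left (a point): Middle of the near, upright face of the cover's left thumb rib: black upstand 66 mm wide along y, face from 4 to 28 mm above the deck, sloping away behind at 45 degrees, so it can be pushed to the rear but not gripped. The point is 117 mm left of the cover's middle, 48 mm nearer than its origin, 16 mm above the deck; with the cover home it is at x = 29 mm in the dryer's frame.
- rib_right (a point): The same point of the right thumb rib, 117 mm right of the cover's middle; with the cover home it is at x = 29 mm in the dryer's frame.
- catch (a joint): Angle (rad) of the turn catch, a steel tongue 12 mm wide, 6 mm thick, underside 17 mm above the deck, reaching 57 mm from an upright pin just outside the right track. 0: points along the dryer's -x, clear of the cover. Turns clockwise from above to a stop at 1.57: points along +y, across the track, 1.5 mm behind the right rib of a cover that is home. Stays where left; 1.2 N at its post turns it.
- catch_pivot (a point): Axis of the catch's pin, at the height of the tongue's middle (90 mm above the bench): at x = 21.5 mm, y = -192 mm in the dryer's frame.
- catch_post (a point): Middle of the upright black finger post on the catch's tongue: 10 mm in diameter, 25 mm tall (from 93 to 118 mm above the bench; this point 106 mm), 50 mm from the pin's axis. Push it sideways or pinch it to turn the catch.
- bottle: Bystander: amber reagent bottle, 54 mm in diameter, 115 mm tall. Origin: centre of its underside.
- slide_box: Bystander: blue slide storage box 170 x 90 x 35 mm. Origin: centre of its underside.
- beaker: Bystander: glass beaker 72 mm in diameter, 85 mm tall. Origin: centre of its underside.

How it is judged:
On the way, in this order (a step that is already met when the one before it is completed fails the run):
1. the cover is home: both ends within 2 mm of the rear stop bar, the catch not yet turned (x of each of rib_left, rib_right in the frame of dryer above 0.027 m and value of joint catch below 0.8 rad), for 0.2 s.
2. the catch is turned across behind the right rib (value of joint catch above 1.4 rad), for 0.2 s.
At the end, for the whole second after the job is handed in: Both ends of the cover are within 2 mm of the rear stop bar (rib points at x of at least 27 mm in the dryer's frame), the catch is turned across behind the right rib (at least 1.4 of 1.57 rad), and the cover is at rest (x of each of rib_left, rib_right in the frame of dryer above 0.027 m and value of joint catch above 1.4 rad and linear speed of cover below 0.01 m/s); the robot touches nothing.
It fails at once if the fingers push the cover with more than 25 N (contact force between the fingers and cover above 25 N).
It fails at once if a bystander is moved by more than 20 mm (distance of any of bottle, slide_box, beaker from where it was at the start of the episode above 0.02 m).
It also fails if it takes over 72 s, if anything falls off the work surface, if the arm or the gripper's body presses on something with over 40 N, if the wrist force passes 120 N, or if a joint passes its speed limit or range.

## Working session

There is one attempt and no reset: what is moved stays moved. The work goes in short steps, Python scripts to look and compute and a tool call to move; the robot and the scene stay as the last step left them, time stands still between calls to the robot, and variables do not carry over. Pictures are saved under pics/ and viewed, and the job is handed in when it is done.

Besides the shell and the picture viewer there is one more tool, called after "Emit:" as name([rows], argument=value, ...), one row to a line, values as JSON. apply_moves: Moves the arm, as the interface text tells. Its arguments: {"type":"object","properties":{"commands":{"type":"array","items":{"type":"object","properties":{"linear":{"type":"array","items":{"type":"number"}},"delta_rot":{"type":"array","items":{"type":"number"}},"fingers":{"type":"number"}}}}},"required":["commands"]}

```bash
ls; mkdir -p pics; python3 - <<'E'
from plant import state, eyes
import cv2
s=state();print(s)
for n in ["scene","top","wrist"]:
    im=eyes.grab_frame(n);cv2.imwrite(f"pics/{n}0.png",im[:,:,::-1]);print(n,eyes.camera_params(n))
E
```

```text
pics
{'time': 0.0, 'joint_pos': array([-1.44300927e+00,  5.33555150e-02,  1.61429014e+00, -6.92476741e-06,
        1.47601673e+00, -1.18983063e-01]), 'joint_vel': array([ 8.76573985e-05, -1.92396074e-04, -9.98207471e-04,  2.29989827e-03,
       -1.14908825e-03, -8.26235278e-04]), 'joint_efforts': array([ 3.49171478e-04, -3.93669283e+01, -3.70179391e+01, -9.88641233e-06,
        6.91876077e-03, -9.69412497e-07]), 'tool_pos': array([ 0.15259916, -0.60543875,  0.23006617]), 'tool_rot': array([-1.03484129e-03,  9.92397143e-01,  1.23072496e-01, -8.00193526e-06]), 'contact_force': array([0.29383069, 0.44740029, 0.25892899]), 'ft_torque': array([-0.03317792,  0.00644672,  0.01996375]), 'gripper_width': 0.9995787010622492}
scene {'fx': 411.46686540541856, 'fy': 411.46686540541856, 'cx': 252.2656360851956, 'cy': 192.94112278345247, 'position': array([ 0.92518906, -0.68545842,  0.95463241]), 'rotation': array([-0.34402576,  0.9045436 ,  0.23744495, -0.08406571])}
top {'fx': 488.78476948275886, 'fy': 488.78476948275886, 'cx': 255.93158914088997, 'cy': 191.94075300093482, 'position': array([0.2337344 , 0.01448293, 1.72990879]), 'rotation': array([-0.06852977,  0.70530063, -0.70224909,  0.06856325])}
wrist {'fx': 322.9384460375975, 'fy': 322.9384460375975, 'cx': 254.22396975536284, 'cy': 190.76200114420965, 'T_tool_cam': array([[ 3.53222015e-04, -9.49254532e-01, -3.14508679e-01,
         8.09200424e-02],
       [ 9.99999904e-01,  2.53384791e-04,  3.58321814e-04,
        -9.82688163e-04],
       [-2.60446890e-04, -3.14508775e-01,  9.49254530e-01,
        -1.41622503e-01],
       [ 0.00000000e+00,  0.00000000e+00,  0.00000000e+00,
         1.00000000e+00]])}
```

View pics/scene0.png

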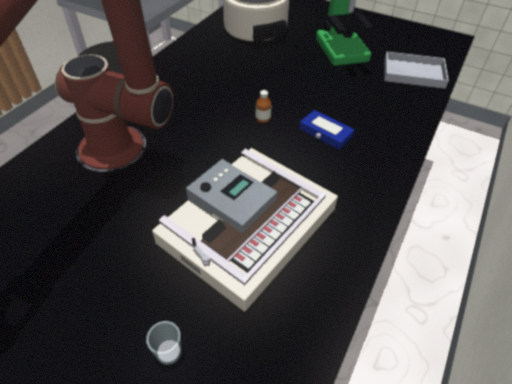

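View pics/top0.png

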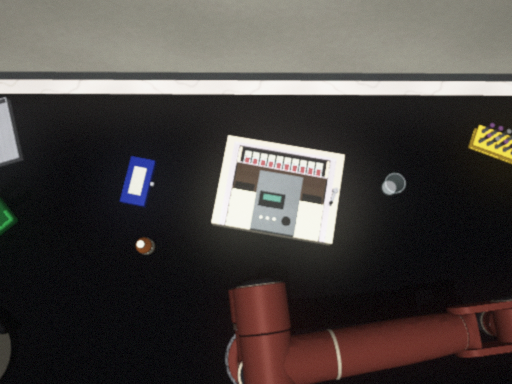

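View pics/wrist0.png

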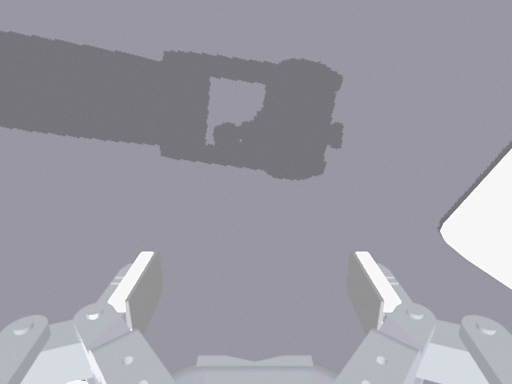

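```bash
cat > h.py <<'E'
import numpy as np, cv2
from scipy.spatial.transform import Rotation as R
from plant import state, eyes
def q2m(q): return R.from_quat([q[1],q[2],q[3],q[0]]).as_matrix()
def cam(n,s=None):
    p=eyes.camera_params(n)
    K=np.array([[p['fx'],0,p['cx']],[0,p['fy'],p['cy']],[0,0,1]])
    if n!='wrist': return K,q2m(p['rotation']),p['position']
    s=s or state(); T=np.eye(4);T[:3,:3]=q2m(s['tool_rot']);T[:3,3]=s['tool_pos']
    T=T@p['T_tool_cam']; return K,T[:3,:3],T[:3,3]
def proj(c,P):
    K,Rm,t=c; q=(np.atleast_2d(P)-t)@Rm; q=q/q[:,2:]; return (q@K.T)[:,:2]
def ray(c,uv,z):
    K,Rm,t=c; uv=np.atleast_2d(uv).astype(float); d=np.c_[uv,np.ones(len(uv))]@np.linalg.inv(K).T@Rm.T
    return t+d*((z-t[2])/d[:,2])[:,None]
E
python3 - <<'E'
from h import *
print(proj(cam('top'),[0,0,0]),proj(cam('scene'),[0,0,0]))
im=cv2.imread('pics/top0.png')[125:255,200:360];cv2.imwrite('pics/t1.png',cv2.resize(im,None,fx=5,fy=4.6*1.0869565,interpolation=cv2.INTER_CUBIC)[:600])
im=cv2.imread('pics/scene0.png')[140:310,145:345];cv2.imwrite('pics/s1.png',cv2.resize(im,None,fx=3.5,fy=3.5,interpolation=cv2.INTER_CUBIC))
E
```

```text
[[259.6810574  358.55229894]] [[110.51123108 146.83607168]]
```

```bash
python3 -c "
import cv2
print(cv2.imread('pics/t1.png').shape)
"
```

```text
(600, 800, 3)
```

View pics/t1.png

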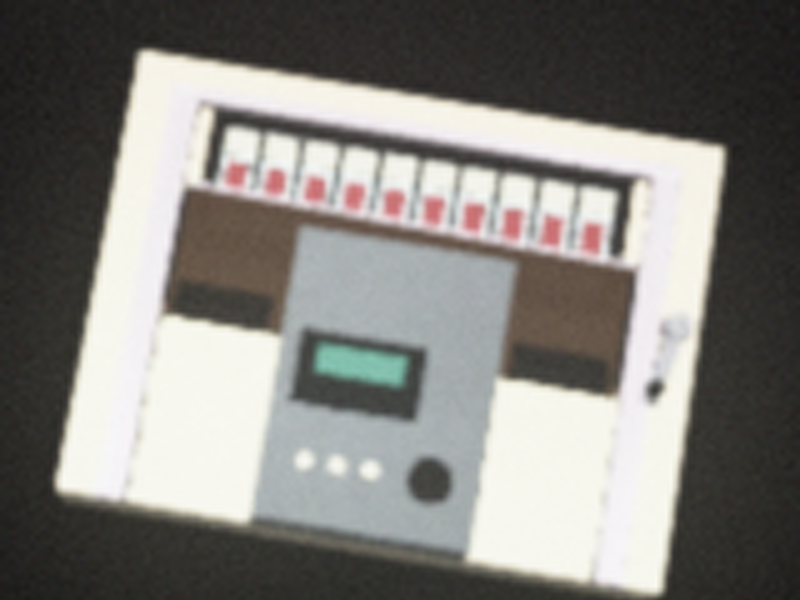

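View pics/s1.png

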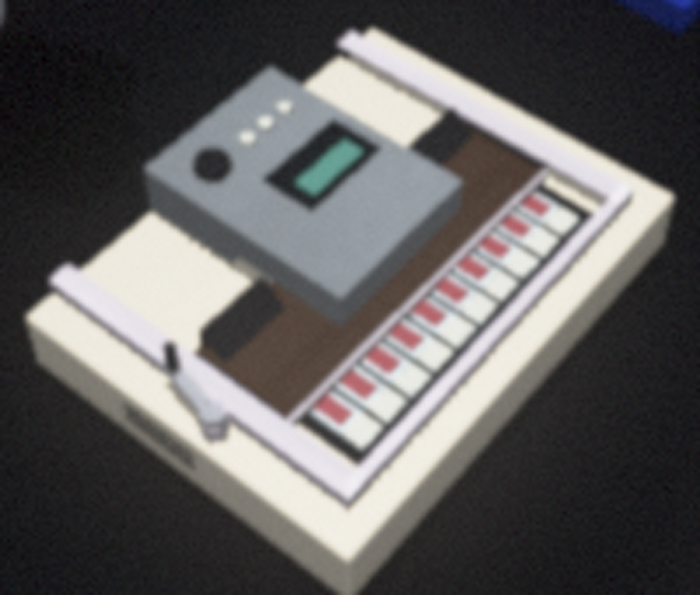

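```bash
cat >> h.py <<'E'
def t1(p): return (np.array(p,float)+.5)/5-.5+[200,125]
def s1(p): return (np.array(p,float)+.5)/3.5-.5+[145,140]
def D(p,d): # dryer->world
    c,s=np.cos(d[2]),np.sin(d[2]); p=np.atleast_2d(p).astype(float)
    return np.c_[d[0]+c*p[:,0]-s*p[:,1], d[1]+s*p[:,0]+c*p[:,1], p[:,2]]
E
python3 - <<'E'
from h import *
from scipy.optimize import least_squares
T=t1([[140,50],[727,147],[662,597],[57,492]]); S=s1([[372,27],[676,200],[348,560],[28,320]])
cT=cam('top');cS=cam('scene')
FL,FR,NR,NL=[.16,.21,.07],[.16,-.21,.07],[-.16,-.21,.07],[-.16,.21,.07]
A=np.array([FL,FR,NR,NL]);B=np.array([NL,FL,FR,NR])
con=np.array([[.04,.074,.12],[.04,-.074,.12],[-.16,-.074,.12],[-.16,.074,.12]])
CT=t1([[298,228],[517,262],[467,560],[252,520]])
print(ray(cT,T,.07))
w=lambda m:least_squares(lambda d:np.r_[(proj(cT,D(A,d))-T).ravel(),(proj(cT,D(con,d))-CT).ravel(),m*(proj(cS,D(B,d))-S).ravel()],[.5,0,-.1])
for m in (0,1):
    r=w(m);print(r.x,r.fun.round(2))
d=r.x
def inv(P): 
    c,s=np.cos(d[2]),np.sin(d[2]);q=P-[d[0],d[1],0];return np.c_[c*q[:,0]+s*q[:,1],-s*q[:,0]+c*q[:,1],P[:,2]]
print('rib left near-bottom edge L,R; right', inv(ray(cT,t1([[167,313],[272,328],[510,376],[605,392]]),.075))*1e3)
print('rib top edges', inv(ray(cT,t1([[178,285],[272,296],[514,345],[608,358]]),.098))*1e3)
print('far edge', inv(ray(cT,t1([[187,192],[635,267]]),.074))*1e3)
print('post', inv(ray(cT,t1([[654,390]]),.106))*1e3, 'pin',inv(ray(cT,t1([[676,325]]),.09))*1e3)
print('bystanders')
print('catch post world',D([21.5e-3-.05,-.192,.106],d))
E
```

```text
[[ 0.76676347  0.11636786  0.07      ]
 [ 0.6974615  -0.29737854  0.07      ]
 [ 0.38143036 -0.24355145  0.07      ]
 [ 0.45130302  0.16822925  0.07      ]]
[ 0.57356955 -0.0636046  -0.16638961] [-0.18  0.17 -0.04  0.24  0.2   0.13 -0.52  0.21  0.47  0.04 -0.12  0.49
  0.69 -0.83 -0.51 -0.41 -0.   -0.   -0.   -0.   -0.   -0.   -0.   -0.  ]
[ 0.57545584 -0.06401481 -0.16774265] [ 0.02 -0.41  0.11 -0.19  0.23 -0.36 -0.44 -0.43  0.61 -0.52  0.   -0.02
  0.74 -1.38 -0.44 -1.02 -0.43 -0.3  -0.45 -1.76 -0.06  0.13 -1.73 -1.44]
rib left near-bottom edge L,R; right [[ -26.36818471  156.26320162   75.        ]
 [ -24.35341855   82.91772767   75.        ]
 [ -29.48616747  -84.19180118   75.        ]
 [ -29.34468507 -150.21905741   75.        ]]
rib top edges [[ -10.35980326  150.48732569   98.        ]
 [  -6.9288971    85.87927741   98.        ]
 [ -12.30574335  -82.13310156   98.        ]
 [ -10.25786258 -146.43411491   98.        ]]
far edge [[  61.13470051  158.12592458   74.        ]
 [  61.58373575 -157.98743415   74.        ]]
post [[ -28.33807435 -179.38129458  106.        ]] pin [[  22.12719543 -189.76614942   90.        ]]
bystanders
catch post world [[ 0.5153001  -0.24856165  0.106     ]]
```

```bash
cat >> h.py <<'E'
d0=np.array([.5740,-.0638,-.1672])
def to(p,yaw=None,d=d0,s=None):
    s=s or state(); M=q2m(s['tool_rot']); sh=M.T@(D(p,d)[0]-s['tool_pos'])
    out=(sh*1e3).round(1)
    g=d[2] if yaw is None else yaw
    Rt=np.array([[np.cos(g),np.sin(g),0],[np.sin(g),-np.cos(g),0],[0,0,-1]])
    return out, R.from_matrix(M.T@Rt).as_rotvec(degrees=True).round(2)
def here(d=d0,s=None):
    s=s or state(); q=s['tool_pos']-[d[0],d[1],0]; c,sn=np.cos(d[2]),np.sin(d[2])
    F=s['contact_force']
    return np.array([c*q[0]+sn*q[1],-sn*q[0]+c*q[1],q[2]])*1e3, np.array([c*F[0]+sn*F[1],-sn*F[0]+c*F[1],F[2]]).round(2), s['time']
E
python3 -c "
from h import *
print(to([-.06,0,.25]),here())"
```

```text
(array([ 486. , -446.6,  -18.9]), array([-9.000e-02,  1.000e-02,  2.372e+01])) (array([-325.3149627 , -604.33746401,  230.33734541]), array([-0.17, -0.67,  0.47]), 0.15)
```

Emit:
apply_moves([
  {"linear": [0.035, -0.032, -0.002], "delta_rot": [0, 0, 3], "fingers": 255},
  {"linear": [0.07, -0.064, -0.004], "delta_rot": [0, 0, 6], "fingers": 255},
  {"linear": [0.105, -0.096, -0.006], "delta_rot": [0, 0, 9], "fingers": 255},
  {"linear": [0.14, -0.128, -0.008], "delta_rot": [0, 0, 12], "fingers": 255},
  {"linear": [0.175, -0.16, -0.01], "delta_rot": [0, 0, 15], "fingers": 255},
  {"linear": [0.21, -0.192, -0.012], "delta_rot": [0, 0, 18], "fingers": 255},
  {"linear": [0.245, -0.224, -0.014], "delta_rot": [0, 0, 21], "fingers": 255},
  {"linear": [0.28, -0.256, -0.016], "delta_rot": [0, 0, 23.7], "fingers": 255},
])

```text
time: 0.95
tool_pos: [0.3622, -0.2876, 0.2472]
tool_rot: [0.0, 0.996, -0.085, 0.0]
contact_force: [0.4, -0.7, 0.8]
gripper_width: 0.001
```

```bash
python3 -c "
from h import *
print(to([-.06,0,.25]),here())"
```

```text
(array([ 111.1, -256.1,   -2.8]), array([-0.  , -0.01, -0.12])) (array([-171.61481899, -255.89074567,  247.17877834]), array([ 0.49, -0.67,  0.77]), 0.95)
```

Emit:
apply_moves([
  {"linear": [0.018, -0.042, 0], "delta_rot": [0, 0, 0], "fingers": 255},
  {"linear": [0.036, -0.084, 0], "delta_rot": [0, 0, 0], "fingers": 255},
  {"linear": [0.054, -0.126, 0], "delta_rot": [0, 0, 0], "fingers": 255},
  {"linear": [0.072, -0.168, 0], "delta_rot": [0, 0, 0], "fingers": 255},
  {"linear": [0.09, -0.21, 0], "delta_rot": [0, 0, 0], "fingers": 255},
  {"linear": [0.105, -0.245, 0], "delta_rot": [0, 0, 0], "fingers": 255},
  {"linear": [0.111, -0.256, 0], "delta_rot": [0, 0, 0], "fingers": 255},
  {"linear": [0.111, -0.256, 0], "delta_rot": [0, 0, 0], "fingers": 255},
])

```text
time: 1.75
tool_pos: [0.5139, -0.0543, 0.2469]
tool_rot: [0.0, 0.997, -0.082, -0.001]
contact_force: [0.1, -0.5, -0.3]
gripper_width: -0.001
```

```bash
python3 - <<'E'
from h import *
s=state();print(here(s=s))
im=eyes.grab_frame('wrist')[:,:,::-1].copy();np.save('s_w1.npy',s,allow_pickle=True)
cv2.imwrite('pics/w1.png',im)
cv2.imwrite('pics/w1b.png',cv2.resize(im,(800,600),interpolation=cv2.INTER_CUBIC))
E
```

```text
(array([-60.84273213,  -0.64667347, 246.85717012]), array([ 0.14, -0.52, -0.29]), 1.75)
```

View pics/w1b.png

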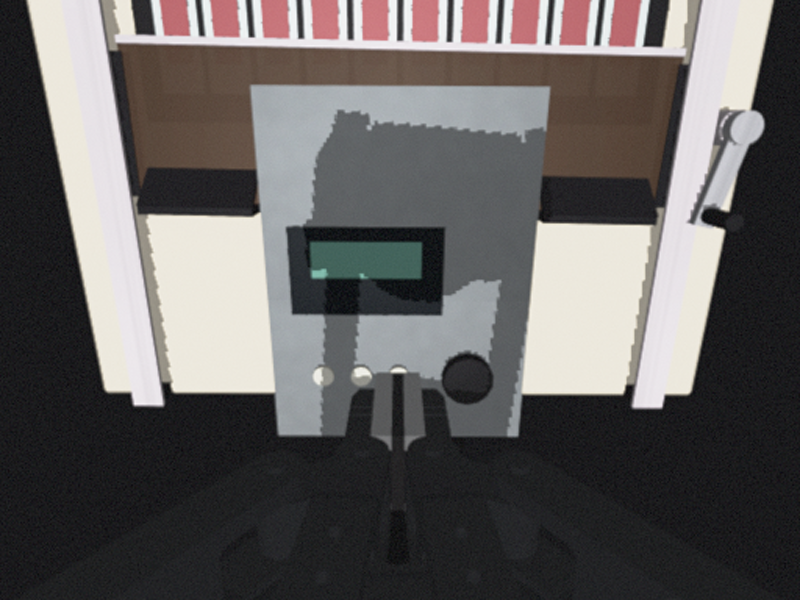

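```bash
cat >> h.py <<'E'
def inv(P,d):
    P=np.atleast_2d(P); c,s=np.cos(d[2]),np.sin(d[2]);q=P-[d[0],d[1],0];return np.c_[c*q[:,0]+s*q[:,1],-s*q[:,0]+c*q[:,1],P[:,2]]*1e3
def wb(p): return (np.array(p,float)+.5)*.64-.5
E
python3 - <<'E'
from h import *
from scipy.optimize import least_squares
s=np.load('s_w1.npy',allow_pickle=True).item(); c=cam('wrist',s)
con=np.array([[.04,.074,.12],[.04,-.074,.12],[-.16,-.074,.12],[-.16,.074,.12],[-.16,.21,.07],[-.16,-.21,.07]])
uv=wb([[251,86],[550,87],[519,437],[277,436],[107,393],[692,395]])
r=least_squares(lambda d:(proj(c,D(con,d))-uv).ravel(),d0);d=r.x;print(d,r.fun.round(1))
print(inv(ray(c,wb([[139,213],[251,215],[543,221],[656,223]]),.098),d).round(1))
print(inv(ray(c,wb([[120,44],[685,53]]),.074),d).round(1))
print('pin,post top',inv(ray(c,wb([[745,127]]),.093),d),inv(ray(c,wb([[737,222]]),.118),d),inv(ray(c,wb([[712,213]]),.093),d))
print('tcp in d',here(d,s))
E
```

```text
[ 0.57463009 -0.06493333 -0.16707252] [-0.6 -0.6  0.7 -0.5 -0.1 -0.1  1.2  0.2 -2.6  1.5  1.2  1.2]
[[ -26.3  149.7   98. ]
 [ -27.3   85.5   98. ]
 [ -30.2  -82.7   98. ]
 [ -31.1 -148.1   98. ]]
[[  64.7  157.6   74. ]
 [  61.2 -161.    74. ]]
pin,post top [[  21.56977213 -191.26011624   93.        ]] [[ -27.0170254  -181.30103917  118.        ]] [[ -26.04474399 -182.4648851    93.        ]]
tcp in d (array([-61.6526036 ,   0.37384814, 246.85717012]), array([ 0.14, -0.52, -0.29]), 1.75)
```

Emit:
apply_moves([
  {"linear": [0, 0.048, 0], "delta_rot": [0, 0, 0], "fingers": 255},
  {"linear": [0, 0.092, 0.02], "delta_rot": [0, 0, 0], "fingers": 255},
  {"linear": [0, 0.11, 0.065], "delta_rot": [0, 0, 0], "fingers": 255},
  {"linear": [0, 0.11, 0.11], "delta_rot": [0, 0, 0], "fingers": 255},
  {"linear": [0, 0.11, 0.15], "delta_rot": [0, 0, 0], "fingers": 255},
  {"linear": [0, 0.11, 0.165], "delta_rot": [0, 0, 0], "fingers": 255},
  {"linear": [0.01, 0.11, 0.165], "delta_rot": [0, 0, 0], "fingers": 255},
  {"linear": [0.014, 0.11, 0.165], "delta_rot": [0, 0, 0], "fingers": 255},
])

```text
time: 2.6
tool_pos: [0.5111, -0.1675, 0.0845]
tool_rot: [0.001, 0.996, -0.084, 0.002]
contact_force: [-0.2, 0.1, 0.8]
gripper_width: 0.002
```

```bash
sed -i 's/^d0=.*/d0=np.array([.5744,-.0647,-.1671])/' h.py; python3 - <<'E'
from h import *
print(here(), to([-.041,-.11,.082]))
E
```

```text
(array([ -45.35063265, -111.94813494,   84.47509856]), array([-0.22,  0.02,  0.79]), 2.6) (array([ 4.3, -2. ,  2.5]), array([ 0.06, -0.2 , -0.03]))
```

Emit:
apply_moves([
  {"linear": [0.001, 0, 0], "delta_rot": [0, 0, 0], "fingers": 255},
  {"linear": [0.002, 0, 0], "delta_rot": [0, 0, 0], "fingers": 255},
  {"linear": [0.003, 0, 0], "delta_rot": [0, 0, 0], "fingers": 255},
  {"linear": [0.004, 0, 0], "delta_rot": [0, 0, 0], "fingers": 255},
  {"linear": [0.005, 0, 0], "delta_rot": [0, 0, 0], "fingers": 255},
  {"linear": [0.006, 0, 0], "delta_rot": [0, 0, 0], "fingers": 255},
  {"linear": [0.007, 0, 0], "delta_rot": [0, 0, 0], "fingers": 255},
  {"linear": [0.008, 0, 0], "delta_rot": [0, 0, 0], "fingers": 255},
])

```text
time: 3.4
tool_pos: [0.5166, -0.1675, 0.0821]
tool_rot: [0.0, 0.997, -0.083, -0.001]
contact_force: [-5.7, -1.6, 2.1]
gripper_width: -0.003
```

```bash
python3 - <<'E'
from h import *
s=state();print(here())
im=eyes.grab_frame('wrist')[:,:,::-1].copy()
cv2.imwrite('pics/w2b.png',cv2.resize(im,(800,600),interpolation=cv2.INTER_CUBIC))
E
```

```text
(array([ -39.93736661, -110.99474671,   82.13443106]), array([-5.32, -2.53,  2.1 ]), 3.4)
```

View pics/w2b.png

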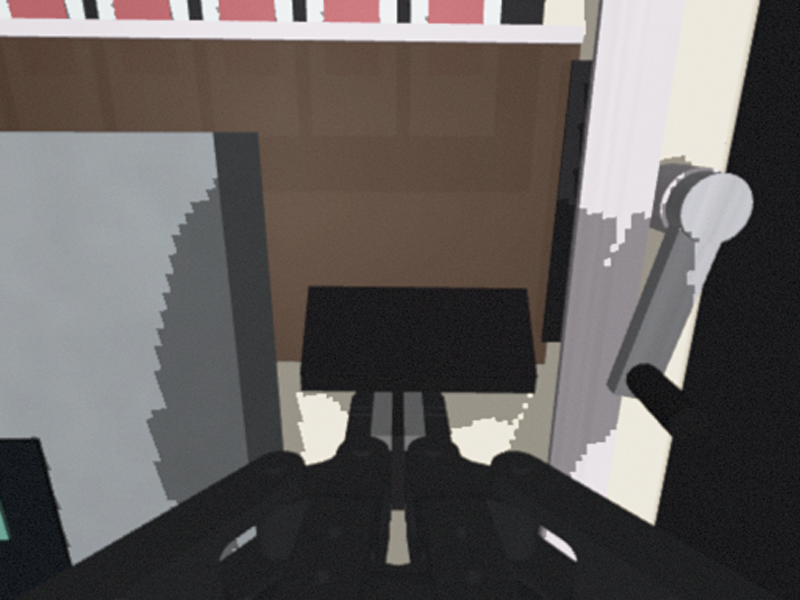

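Emit:
apply_moves([
  {"linear": [0.001, 0, 0], "delta_rot": [0, 0, 0], "fingers": 255},
  {"linear": [0.002, 0, 0], "delta_rot": [0, 0, 0], "fingers": 255},
  {"linear": [0.003, 0, 0], "delta_rot": [0, 0, 0], "fingers": 255},
  {"linear": [0.004, 0, 0], "delta_rot": [0, 0, 0], "fingers": 255},
  {"linear": [0.005, 0, 0], "delta_rot": [0, 0, 0], "fingers": 255},
  {"linear": [0.006, 0, 0], "delta_rot": [0, 0, 0], "fingers": 255},
  {"linear": [0.006, 0, 0], "delta_rot": [0, 0, 0], "fingers": 255},
  {"linear": [0.006, 0, 0], "delta_rot": [0, 0, 0], "fingers": 255},
])

```text
time: 4.25
tool_pos: [0.523, -0.1686, 0.0821]
tool_rot: [0.0, 0.997, -0.083, 0.0]
contact_force: [-4.0, -1.8, -0.7]
gripper_width: -0.003
```

```bash
python3 - <<'E'
from h import *
s=state();print(here())
im=eyes.grab_frame('wrist')[:,:,::-1].copy();np.save('s_w3.npy',s,allow_pickle=True)
cv2.imwrite('pics/w3b.png',cv2.resize(im,(800,600),interpolation=cv2.INTER_CUBIC))
E
```

```text
(array([ -33.368244  , -111.02247347,   82.12184378]), array([-3.6 , -2.42, -0.68]), 4.25)
```

View pics/w3b.png

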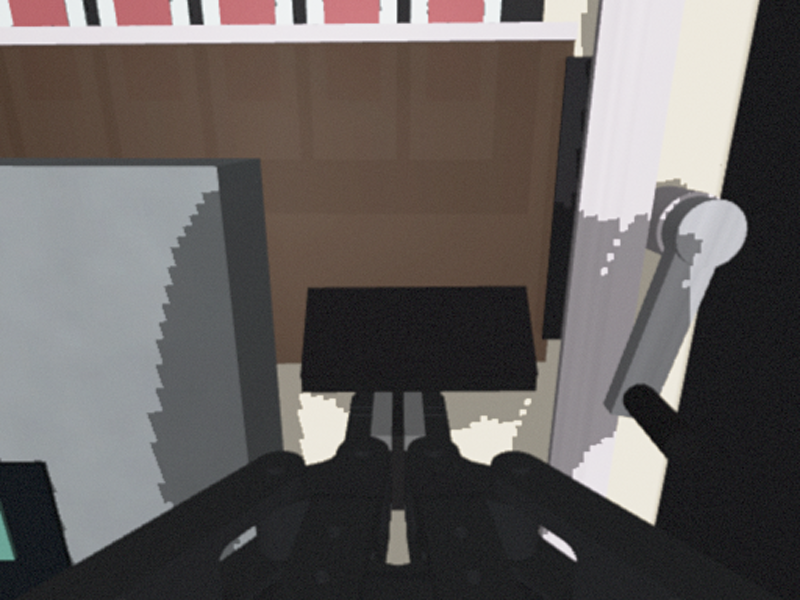

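```bash
python3 - <<'E'
from h import *
s=np.load('s_w3.npy',allow_pickle=True).item(); c=cam('wrist',s)
print(inv(ray(c,wb([[302,391],[537,389]]),.098),d0).round(1), inv(ray(c,wb([[0,44],[575,40]]),.074),d0).round(1))
E
```

```text
[[ -21.8  -83.4   98. ]
 [ -21.2 -149.    98. ]] [[  69.3   -3.6   74. ]
 [  70.3 -157.5   74. ]]
```

Emit:
apply_moves([
  {"linear": [0.0015, 0, 0], "delta_rot": [0, 0, 0], "fingers": 255},
  {"linear": [0.003, 0, 0], "delta_rot": [0, 0, 0], "fingers": 255},
  {"linear": [0.004, 0, 0], "delta_rot": [0, 0, 0], "fingers": 255},
  {"linear": [-0.012, 0, -0.04], "delta_rot": [0, 0, 0], "fingers": 255},
  {"linear": [-0.015, -0.025, -0.063], "delta_rot": [0, 0, 0], "fingers": 255},
  {"linear": [-0.015, -0.073, -0.063], "delta_rot": [0, 0, 0], "fingers": 255},
  {"linear": [-0.015, -0.122, -0.063], "delta_rot": [0, 0, 0], "fingers": 255},
  {"linear": [-0.015, -0.171, -0.063], "delta_rot": [0, 0, 0], "fingers": 255},
])

```text
time: 5.1
tool_pos: [0.5382, 0.0048, 0.1469]
tool_rot: [-0.001, 0.996, -0.084, 0.002]
contact_force: [-0.0, 0.2, -0.2]
gripper_width: 0.0
```

```bash
python3 - <<'E'
from h import *
s=state();print(here(s=s),to([-.045,.11,.082]))
im=eyes.grab_frame('wrist')[:,:,::-1].copy();np.save('s_w4.npy',s,allow_pickle=True)
cv2.imwrite('pics/w4b.png',cv2.resize(im,(800,600),interpolation=cv2.INTER_CUBIC))
E
```

```text
(array([-47.23883028,  62.482342  , 146.86005125]), array([-0.04,  0.21, -0.24]), 5.1) (array([  1.9, -47.4,  65. ]), array([-0.12, -0.27, -0.04]))
```

View pics/w4b.png

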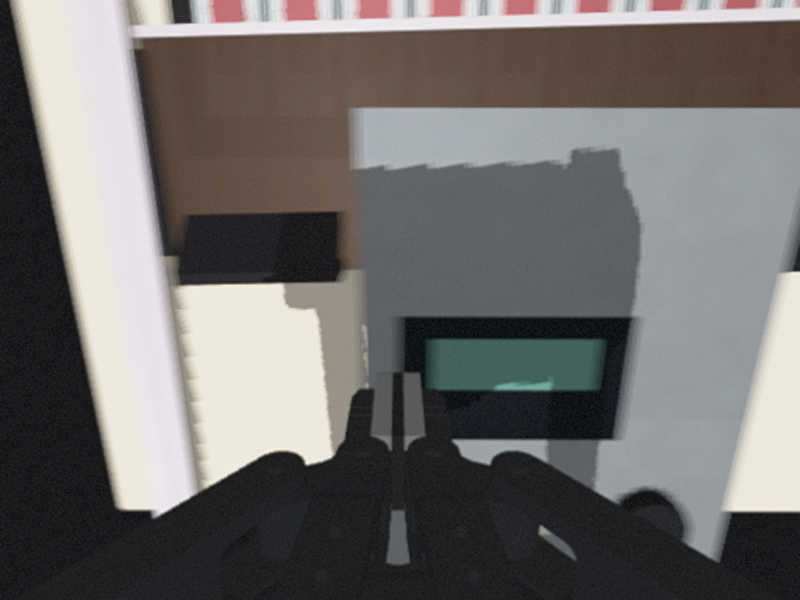

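```bash
python3 - <<'E'
from h import *
s=np.load('s_w4.npy',allow_pickle=True).item(); c=cam('wrist',s)
print(inv(ray(c,wb([[182,283],[338,281]]),.098),d0).round(1), inv(ray(c,wb([[135,33],[799,14]]),.074),d0).round(1),inv(ray(c,wb([[350,108],[799,108]]),.12),d0).round(1))
E
```

```text
[[-23.3 148.4  98. ]
 [-22.4  86.9  98. ]] [[ 69.3 163.9  74. ]
 [ 75.6 -88.3  74. ]] [[ 40.3  78.3 120. ]
 [ 40.3 -62.3 120. ]]
```

Emit:
apply_moves([
  {"linear": [0, -0.046, 0], "delta_rot": [0, 0, 0], "fingers": 255},
  {"linear": [0, -0.048, 0.035], "delta_rot": [0, 0, 0], "fingers": 255},
  {"linear": [0.002, -0.048, 0.063], "delta_rot": [0, 0, 0], "fingers": 255},
  {"linear": [0.008, -0.048, 0.065], "delta_rot": [0, 0, 0], "fingers": 255},
  {"linear": [0.012, -0.048, 0.065], "delta_rot": [0, 0, 0], "fingers": 255},
  {"linear": [0.014, -0.048, 0.065], "delta_rot": [0, 0, 0], "fingers": 255},
  {"linear": [0.016, -0.048, 0.065], "delta_rot": [0, 0, 0], "fingers": 255},
  {"linear": [0.018, -0.048, 0.065], "delta_rot": [0, 0, 0], "fingers": 255},
])

```text
time: 5.95
tool_pos: [0.5629, 0.047, 0.0819]
tool_rot: [-0.0, 0.997, -0.084, 0.0]
contact_force: [-4.7, 1.3, 2.8]
gripper_width: -0.001
```

```bash
python3 - <<'E'
from h import *
print(here())
E
```

```text
(array([-29.95273686, 108.19730948,  81.86824111]), array([-4.82,  0.53,  2.77]), 5.95)
```

Emit:
apply_moves([
  {"linear": [0.0015, 0, 0], "delta_rot": [0, 0, 0], "fingers": 255},
  {"linear": [0.003, 0, 0], "delta_rot": [0, 0, 0], "fingers": 255},
  {"linear": [0.0045, 0, 0], "delta_rot": [0, 0, 0], "fingers": 255},
  {"linear": [0.006, 0, 0], "delta_rot": [0, 0, 0], "fingers": 255},
  {"linear": [0.0075, 0, 0], "delta_rot": [0, 0, 0], "fingers": 255},
  {"linear": [0.009, 0, 0], "delta_rot": [0, 0, 0], "fingers": 255},
  {"linear": [0.0095, 0, 0], "delta_rot": [0, 0, 0], "fingers": 255},
  {"linear": [0.0095, 0, 0], "delta_rot": [0, 0, 0], "fingers": 255},
])

```text
time: 6.75
tool_pos: [0.5717, 0.0455, 0.0803]
tool_rot: [-0.0, 0.997, -0.083, -0.0]
contact_force: [-5.2, 2.3, 3.5]
gripper_width: 0.005
```

```bash
python3 - <<'E'
from h import *
s=state();print(here(s=s),to([-.045,.11,.082]))
im=eyes.grab_frame('wrist')[:,:,::-1].copy();np.save('s_w5.npy',s,allow_pickle=True)
cv2.imwrite('pics/w5b.png',cv2.resize(im,(800,600),interpolation=cv2.INTER_CUBIC))
E
```

```text
(array([-20.98435992, 108.22734508,  80.28793363]), array([-5.51,  1.42,  3.53]), 6.75) (array([-24. ,  -1.8,  -1.7]), array([-0.02,  0.01,  0.01]))
```

View pics/w5b.png

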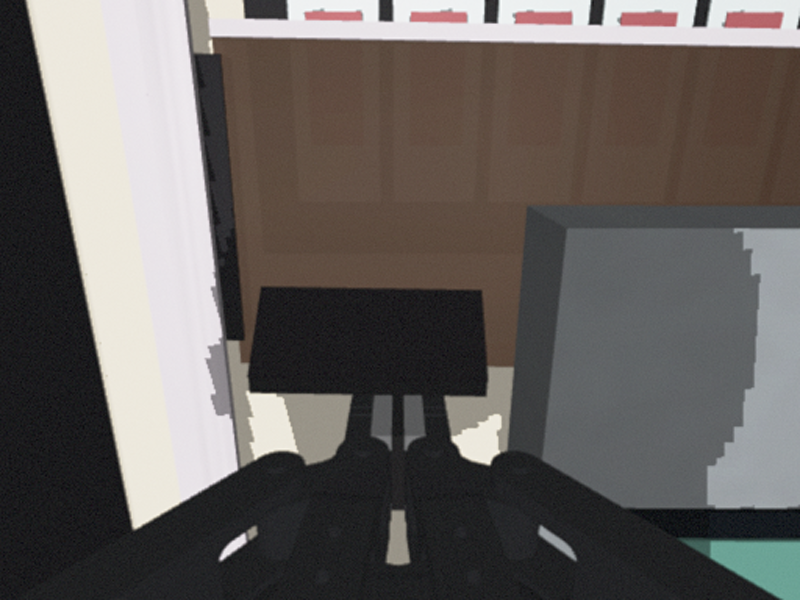

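```bash
cat >> h.py <<'E'
def edge(f,pts,z): 
    s=np.load(f,allow_pickle=True).item(); q=inv(ray(cam('wrist',s),wb(pts),z),d0); m=(q[1,0]-q[0,0])/(q[1,1]-q[0,1]); return q.round(1),'slope(+ = left ahead)',round(m,4)
E
python3 - <<'E'
from h import *
print(edge('s_w5.npy',[[211,38],[799,46]],.074)); print(edge('s_w5.npy',[[249,391],[487,395]],.098));print(edge('s_w5.npy',[[527,206],[799,206]],.12))
E
```

```text
(array([[ 82.8, 158.4,  74. ],
       [ 81. ,   2.8,  74. ]]), 'slope(+ = left ahead)', np.float64(0.0117))
(array([[ -8.4, 150.1,  98. ],
       [ -9.6,  84.4,  98. ]]), 'slope(+ = left ahead)', np.float64(0.0185))
(array([[ 45.3,  83.2, 120. ],
       [ 45.3,  28.7, 120. ]]), 'slope(+ = left ahead)', np.float64(-0.0005))
```

Emit:
apply_moves([
  {"linear": [0.0015, 0, 0], "delta_rot": [0, 0, 0], "fingers": 255},
  {"linear": [0.003, 0, 0], "delta_rot": [0, 0, 0], "fingers": 255},
  {"linear": [0.004, 0, 0], "delta_rot": [0, 0, 0], "fingers": 255},
  {"linear": [-0.012, 0, -0.04], "delta_rot": [0, 0, 0], "fingers": 255},
  {"linear": [-0.015, 0.022, -0.065], "delta_rot": [0, 0, 0], "fingers": 255},
  {"linear": [-0.015, 0.07, -0.065], "delta_rot": [0, 0, 0], "fingers": 255},
  {"linear": [-0.015, 0.119, -0.065], "delta_rot": [0, 0, 0], "fingers": 255},
  {"linear": [-0.015, 0.168, -0.065], "delta_rot": [0, 0, 0], "fingers": 255},
])

```text
time: 7.6
tool_pos: [0.5298, -0.12, 0.1461]
tool_rot: [0.001, 0.997, -0.083, 0.002]
contact_force: [0.7, -0.7, 0.2]
gripper_width: -0.0
```

```bash
python3 - <<'E'
from h import *
s=state();print(here(s=s),to([-.035,-.110,.082]))
E
```

```text
(array([-34.77979222, -61.99542273, 146.09803136]), array([ 0.86, -0.61,  0.17]), 7.6) (array([-0.6, 47.9, 64.2]), array([ 0.1 , -0.26,  0.07]))
```

Emit:
apply_moves([
  {"linear": [0, 0.046, 0], "delta_rot": [0, 0, 0], "fingers": 255},
  {"linear": [0, 0.05, 0.035], "delta_rot": [0, 0, 0], "fingers": 255},
  {"linear": [0.003, 0.05, 0.063], "delta_rot": [0, 0, 0], "fingers": 255},
  {"linear": [0.009, 0.05, 0.065], "delta_rot": [0, 0, 0], "fingers": 255},
  {"linear": [0.012, 0.05, 0.065], "delta_rot": [0, 0, 0], "fingers": 255},
  {"linear": [0.014, 0.05, 0.065], "delta_rot": [0, 0, 0], "fingers": 255},
  {"linear": [0.016, 0.05, 0.065], "delta_rot": [0, 0, 0], "fingers": 255},
  {"linear": [0.018, 0.05, 0.065], "delta_rot": [0, 0, 0], "fingers": 255},
])

```text
time: 8.4
tool_pos: [0.539, -0.1702, 0.0816]
tool_rot: [0.001, 0.997, -0.083, 0.0]
contact_force: [-3.9, 0.2, 3.4]
gripper_width: 0.001
```

```bash
python3 - <<'E'
from h import *
s=state();print(here(s=s))
E
```

```text
(array([ -17.40159871, -109.94765004,   81.60497522]), array([-3.84, -0.46,  3.39]), 8.4)
```

Emit:
apply_moves([
  {"linear": [0.0015, 0, 0], "delta_rot": [0, 0, 0], "fingers": 255},
  {"linear": [0.003, 0, 0], "delta_rot": [0, 0, 0], "fingers": 255},
  {"linear": [0.0045, 0, 0], "delta_rot": [0, 0, 0], "fingers": 255},
  {"linear": [0.006, 0, 0], "delta_rot": [0, 0, 0], "fingers": 255},
  {"linear": [0.007, 0, 0], "delta_rot": [0, 0, 0], "fingers": 255},
  {"linear": [0.008, 0, 0], "delta_rot": [0, 0, 0], "fingers": 255},
  {"linear": [0.008, 0, 0], "delta_rot": [0, 0, 0], "fingers": 255},
  {"linear": [0.008, 0, 0], "delta_rot": [0, 0, 0], "fingers": 255},
])

```text
time: 9.2
tool_pos: [0.5465, -0.1715, 0.0803]
tool_rot: [0.0, 0.997, -0.083, 0.0]
contact_force: [-4.7, 0.2, 2.0]
gripper_width: -0.001
```

```bash
python3 - <<'E'
from h import *
s=state();print(here(s=s))
im=eyes.grab_frame('wrist')[:,:,::-1].copy();np.save('s_w6.npy',s,allow_pickle=True)
cv2.imwrite('pics/w6b.png',cv2.resize(im,(800,600),interpolation=cv2.INTER_CUBIC))
E
```

```text
(array([  -9.8023713 , -109.92807914,   80.29716167]), array([-4.63, -0.6 ,  2.03]), 9.2)
```

View pics/w6b.png

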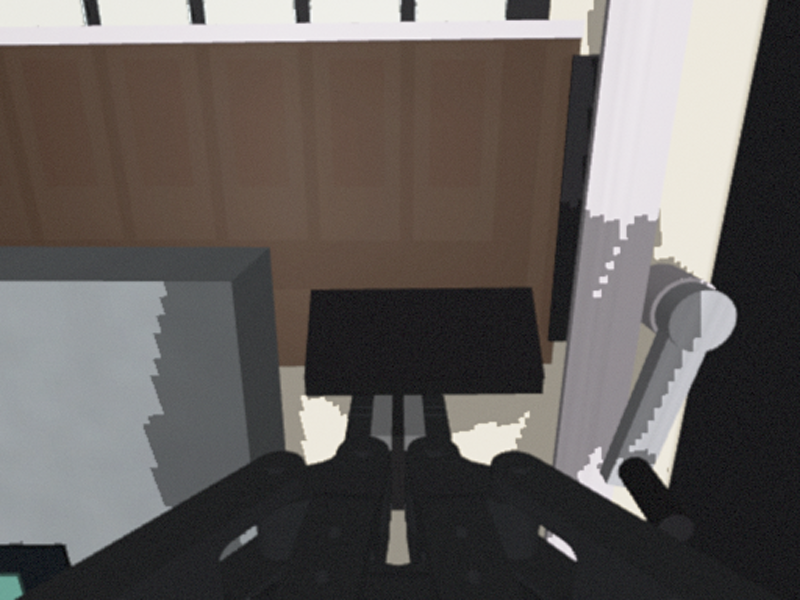

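```bash
python3 - <<'E'
from h import *
print(edge('s_w6.npy',[[0,45],[580,39]],.074)); print(edge('s_w6.npy',[[306,393],[543,392]],.098));print(edge('s_w6.npy',[[0,248],[270,248]],.12))
E
```

```text
(array([[  92.3,   -3.7,   74. ],
       [  93.8, -157.1,   74. ]]), 'slope(+ = left ahead)', np.float64(-0.01))
(array([[   2.1,  -83.7,   98. ],
       [   2.5, -149.1,   98. ]]), 'slope(+ = left ahead)', np.float64(-0.005))
(array([[ 47.8, -27.1, 120. ],
       [ 47.8, -82.7, 120. ]]), 'slope(+ = left ahead)', np.float64(-0.0005))
```

Emit:
apply_moves([
  {"linear": [0.0015, 0, 0], "delta_rot": [0, 0, 0], "fingers": 255},
  {"linear": [0.003, 0, 0], "delta_rot": [0, 0, 0], "fingers": 255},
  {"linear": [0.004, 0, 0], "delta_rot": [0, 0, 0], "fingers": 255},
  {"linear": [-0.012, 0, -0.04], "delta_rot": [0, 0, 0], "fingers": 255},
  {"linear": [-0.015, -0.022, -0.065], "delta_rot": [0, 0, 0], "fingers": 255},
  {"linear": [-0.015, -0.07, -0.065], "delta_rot": [0, 0, 0], "fingers": 255},
  {"linear": [-0.015, -0.119, -0.065], "delta_rot": [0, 0, 0], "fingers": 255},
  {"linear": [-0.015, -0.168, -0.065], "delta_rot": [0, 0, 0], "fingers": 255},
])

```text
time: 10.05
tool_pos: [0.5607, -0.0016, 0.1461]
tool_rot: [-0.0, 0.996, -0.084, 0.002]
contact_force: [1.1, -0.7, -0.1]
gripper_width: 0.003
```

```bash
python3 - <<'E'
from h import *
s=state();print(here(s=s),to([-.025,.110,.082]))
E
```

```text
(array([-23.96048409,  59.98082808, 146.07621351]), array([ 1.19, -0.47, -0.14]), 10.05) (array([ -1.4, -49.9,  64.1]), array([-0.07, -0.24, -0.05]))
```

Emit:
apply_moves([
  {"linear": [0, -0.046, 0], "delta_rot": [0, 0, 0], "fingers": 255},
  {"linear": [0, -0.051, 0.035], "delta_rot": [0, 0, 0], "fingers": 255},
  {"linear": [0.002, -0.051, 0.063], "delta_rot": [0, 0, 0], "fingers": 255},
  {"linear": [0.008, -0.051, 0.065], "delta_rot": [0, 0, 0], "fingers": 255},
  {"linear": [0.011, -0.051, 0.065], "delta_rot": [0, 0, 0], "fingers": 255},
  {"linear": [0.0135, -0.051, 0.065], "delta_rot": [0, 0, 0], "fingers": 255},
  {"linear": [0.0155, -0.051, 0.065], "delta_rot": [0, 0, 0], "fingers": 255},
  {"linear": [0.0175, -0.051, 0.065], "delta_rot": [0, 0, 0], "fingers": 255},
])

```text
time: 10.85
tool_pos: [0.5856, 0.044, 0.0818]
tool_rot: [-0.0, 0.997, -0.084, 0.0]
contact_force: [-5.3, 1.5, 3.9]
gripper_width: 0.002
```

```bash
python3 - <<'E'
from h import *
s=state();print(here(s=s))
E
```

```text
(array([ -7.02543794, 109.09919151,  81.78111657]), array([-5.49,  0.64,  3.88]), 10.85)
```

Emit:
apply_moves([
  {"linear": [0.0015, 0, 0], "delta_rot": [0, 0, 0], "fingers": 255},
  {"linear": [0.003, 0, 0], "delta_rot": [0, 0, 0], "fingers": 255},
  {"linear": [0.0045, 0, 0], "delta_rot": [0, 0, 0], "fingers": 255},
  {"linear": [0.006, 0, 0], "delta_rot": [0, 0, 0], "fingers": 255},
  {"linear": [0.007, 0, 0], "delta_rot": [0, 0, 0], "fingers": 255},
  {"linear": [0.008, 0, 0], "delta_rot": [0, 0, 0], "fingers": 255},
  {"linear": [0.008, 0, 0], "delta_rot": [0, 0, 0], "fingers": 255},
  {"linear": [0.008, 0, 0], "delta_rot": [0, 0, 0], "fingers": 255},
])

```text
time: 11.65
tool_pos: [0.5932, 0.0428, 0.0803]
tool_rot: [-0.0, 0.997, -0.083, 0.0]
contact_force: [-2.9, 1.3, 2.2]
gripper_width: 0.002
```

```bash
python3 - <<'E'
from h import *
s=state();print(here(s=s))
im=eyes.grab_frame('wrist')[:,:,::-1].copy();np.save('s_w7.npy',s,allow_pickle=True)
cv2.imwrite('pics/w7b.png',cv2.resize(im,(800,600),interpolation=cv2.INTER_CUBIC))
E
```

```text
(array([  0.676397  , 109.12123329,  80.25885562]), array([-3.05,  0.79,  2.2 ]), 11.65)
```

View pics/w7b.png

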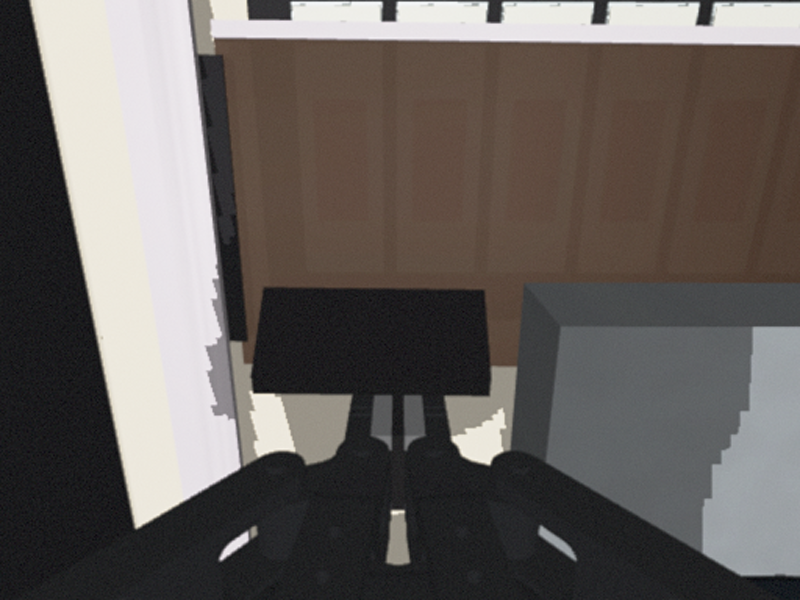

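Emit:
apply_moves([
  {"linear": [0.0015, 0, 0], "delta_rot": [0, 0, 0], "fingers": 255},
  {"linear": [0.003, 0, 0], "delta_rot": [0, 0, 0], "fingers": 255},
  {"linear": [0.004, 0, 0], "delta_rot": [0, 0, 0], "fingers": 255},
  {"linear": [-0.012, 0, -0.04], "delta_rot": [0, 0, 0], "fingers": 255},
  {"linear": [-0.015, 0.022, -0.065], "delta_rot": [0, 0, 0], "fingers": 255},
  {"linear": [-0.015, 0.07, -0.065], "delta_rot": [0, 0, 0], "fingers": 255},
  {"linear": [-0.015, 0.119, -0.065], "delta_rot": [0, 0, 0], "fingers": 255},
  {"linear": [-0.015, 0.168, -0.065], "delta_rot": [0, 0, 0], "fingers": 255},
])

```text
time: 12.5
tool_pos: [0.5511, -0.1226, 0.1462]
tool_rot: [0.001, 0.997, -0.083, 0.002]
contact_force: [0.3, 0.3, 0.8]
gripper_width: -0.003
```

```bash
python3 - <<'E'
from h import *
s=state();print(here(s=s),to([-.015,-.110,.082]))
E
```

```text
(array([-13.30545073, -61.00154956, 146.16809228]), array([0.24, 0.34, 0.75]), 12.5) (array([-2. , 48.9, 64.2]), array([ 0.09, -0.25,  0.07]))
```

Emit:
apply_moves([
  {"linear": [0, 0.046, 0], "delta_rot": [0, 0, 0], "fingers": 255},
  {"linear": [0, 0.05, 0.035], "delta_rot": [0, 0, 0], "fingers": 255},
  {"linear": [0.002, 0.05, 0.063], "delta_rot": [0, 0, 0], "fingers": 255},
  {"linear": [0.008, 0.05, 0.065], "delta_rot": [0, 0, 0], "fingers": 255},
  {"linear": [0.011, 0.05, 0.065], "delta_rot": [0, 0, 0], "fingers": 255},
  {"linear": [0.0135, 0.05, 0.065], "delta_rot": [0, 0, 0], "fingers": 255},
  {"linear": [0.0155, 0.05, 0.065], "delta_rot": [0, 0, 0], "fingers": 255},
  {"linear": [0.0175, 0.05, 0.065], "delta_rot": [0, 0, 0], "fingers": 255},
])

```text
time: 13.3
tool_pos: [0.5598, -0.1728, 0.0819]
tool_rot: [0.001, 0.997, -0.083, 0.0]
contact_force: [-4.5, -0.4, 3.5]
gripper_width: 0.001
```

```bash
python3 - <<'E'
from h import *
s=state();print(here(s=s))
E
```

```text
(array([   3.58443864, -109.01186561,   81.86030941]), array([-4.34, -1.15,  3.53]), 13.3)
```

Emit:
apply_moves([
  {"linear": [0.0015, 0, 0], "delta_rot": [0, 0, 0], "fingers": 255},
  {"linear": [0.003, 0, 0], "delta_rot": [0, 0, 0], "fingers": 255},
  {"linear": [0.0045, 0, 0], "delta_rot": [0, 0, 0], "fingers": 255},
  {"linear": [0.006, 0, 0], "delta_rot": [0, 0, 0], "fingers": 255},
  {"linear": [0.007, 0, 0], "delta_rot": [0, 0, 0], "fingers": 255},
  {"linear": [0.007, 0, 0], "delta_rot": [0, 0, 0], "fingers": 255},
  {"linear": [0.007, 0, 0], "delta_rot": [0, 0, 0], "fingers": 255},
  {"linear": [0.007, 0, 0], "delta_rot": [0, 0, 0], "fingers": 255},
])

```text
time: 14.1
tool_pos: [0.5664, -0.1737, 0.0803]
tool_rot: [-0.0, 0.997, -0.083, 0.0]
contact_force: [-2.6, 0.5, 2.2]
gripper_width: -0.001
```

```bash
python3 - <<'E'
from h import *
s=state();print(here(s=s))
im=eyes.grab_frame('wrist')[:,:,::-1].copy();np.save('s_w8.npy',s,allow_pickle=True)
cv2.imwrite('pics/w8b.png',cv2.resize(im,(800,600),interpolation=cv2.INTER_CUBIC))
E
```

```text
(array([  10.22555067, -108.85985622,   80.25312322]), array([-2.62,  0.05,  2.22]), 14.1)
```

View pics/w8b.png

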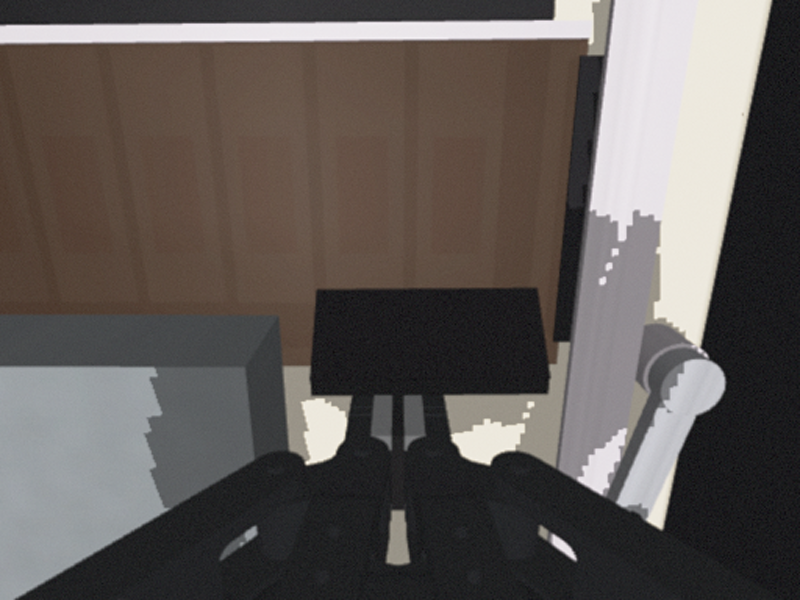

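Emit:
apply_moves([
  {"linear": [0.001, 0, 0], "delta_rot": [0, 0, 0], "fingers": 255},
  {"linear": [0.002, 0, 0], "delta_rot": [0, 0, 0], "fingers": 255},
  {"linear": [0.003, 0, 0], "delta_rot": [0, 0, 0], "fingers": 255},
  {"linear": [-0.012, 0, -0.04], "delta_rot": [0, 0, 0], "fingers": 255},
  {"linear": [-0.015, -0.022, -0.065], "delta_rot": [0, 0, 0], "fingers": 255},
  {"linear": [-0.015, -0.07, -0.065], "delta_rot": [0, 0, 0], "fingers": 255},
  {"linear": [-0.015, -0.119, -0.065], "delta_rot": [0, 0, 0], "fingers": 255},
  {"linear": [-0.015, -0.168, -0.065], "delta_rot": [0, 0, 0], "fingers": 255},
])

```text
time: 14.95
tool_pos: [0.5808, -0.0039, 0.1461]
tool_rot: [-0.0, 0.996, -0.084, 0.002]
contact_force: [0.4, -0.4, 0.5]
gripper_width: 0.003
```

```bash
python3 - <<'E'
from h import *
s=state();print(here(s=s),to([-.005,.110,.082]))
E
```

```text
(array([ -3.82399323,  60.98984209, 146.13340569]), array([ 0.45, -0.36,  0.46]), 14.95) (array([ -1.5, -48.9,  64.2]), array([-0.07, -0.25, -0.05]))
```

Emit:
apply_moves([
  {"linear": [0, -0.046, 0], "delta_rot": [0, 0, 0], "fingers": 255},
  {"linear": [0, -0.05, 0.035], "delta_rot": [0, 0, 0], "fingers": 255},
  {"linear": [0.002, -0.05, 0.063], "delta_rot": [0, 0, 0], "fingers": 255},
  {"linear": [0.008, -0.05, 0.065], "delta_rot": [0, 0, 0], "fingers": 255},
  {"linear": [0.011, -0.05, 0.065], "delta_rot": [0, 0, 0], "fingers": 255},
  {"linear": [0.0135, -0.05, 0.065], "delta_rot": [0, 0, 0], "fingers": 255},
  {"linear": [0.0155, -0.05, 0.065], "delta_rot": [0, 0, 0], "fingers": 255},
  {"linear": [0.0175, -0.05, 0.065], "delta_rot": [0, 0, 0], "fingers": 255},
])

```text
time: 15.75
tool_pos: [0.6054, 0.0408, 0.0819]
tool_rot: [-0.0, 0.997, -0.084, 0.0]
contact_force: [-4.2, 1.7, 4.4]
gripper_width: 0.001
```

```bash
python3 - <<'E'
from h import *
s=state();print(here(s=s))
im=eyes.grab_frame('wrist')[:,:,::-1].copy();np.save('s_w9.npy',s,allow_pickle=True)
cv2.imwrite('pics/w9b.png',cv2.resize(im,(800,600),interpolation=cv2.INTER_CUBIC))
E
```

```text
(array([ 12.99259986, 109.13452828,  81.9268244 ]), array([-4.42,  1.  ,  4.42]), 15.75)
```

View pics/w9b.png

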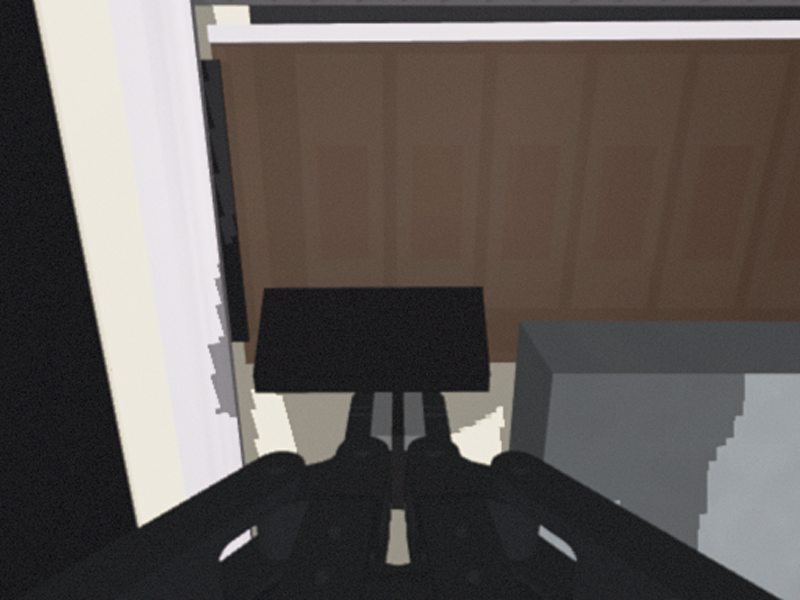

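Emit:
apply_moves([
  {"linear": [0.001, 0, 0], "delta_rot": [0, 0, 0], "fingers": 255},
  {"linear": [0.002, 0, 0], "delta_rot": [0, 0, 0], "fingers": 255},
  {"linear": [0.0027, 0, 0], "delta_rot": [0, 0, 0], "fingers": 255},
  {"linear": [0.0034, 0, 0], "delta_rot": [0, 0, 0], "fingers": 255},
  {"linear": [0.004, 0, 0], "delta_rot": [0, 0, 0], "fingers": 255},
  {"linear": [0.0043, 0, 0], "delta_rot": [0, 0, 0], "fingers": 255},
  {"linear": [0.0046, 0, 0], "delta_rot": [0, 0, 0], "fingers": 255},
  {"linear": [0.005, 0, 0], "delta_rot": [0, 0, 0], "fingers": 255},
])

```text
time: 16.6
tool_pos: [0.6098, 0.04, 0.0803]
tool_rot: [-0.0, 0.997, -0.083, -0.0]
contact_force: [-4.3, 1.2, 2.8]
gripper_width: -0.0
```

```bash
python3 - <<'E'
from h import *
s=state();print(here(s=s))
im=eyes.grab_frame('wrist')[:,:,::-1].copy();np.save('s_w10.npy',s,allow_pickle=True)
cv2.imwrite('pics/w10b.png',cv2.resize(im,(800,600),interpolation=cv2.INTER_CUBIC))
E
```

```text
(array([ 17.47989252, 109.1595812 ,  80.2756188 ]), array([-4.45,  0.5 ,  2.8 ]), 16.6)
```

View pics/w10b.png

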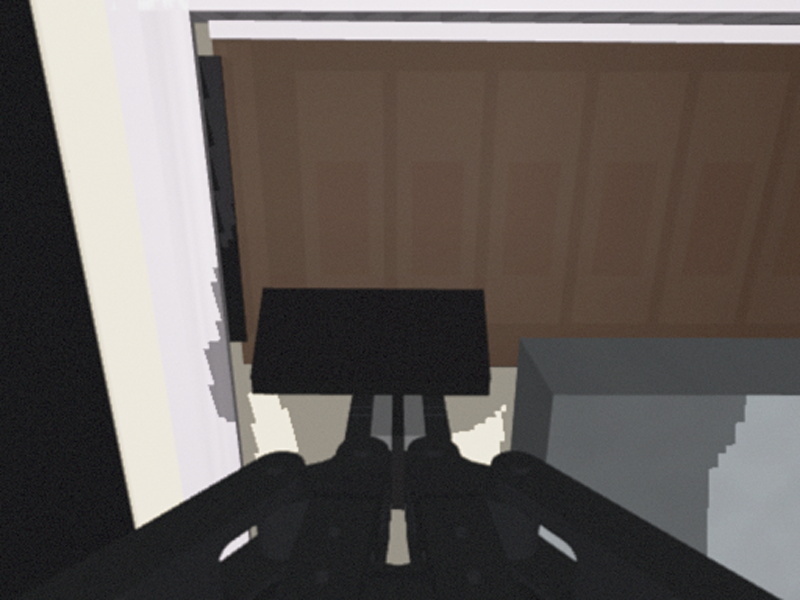

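Emit:
apply_moves([
  {"linear": [0.0004, 0, 0], "delta_rot": [0, 0, 0], "fingers": 255},
  {"linear": [0.0008, 0, 0], "delta_rot": [0, 0, 0], "fingers": 255},
  {"linear": [0.001, 0, 0], "delta_rot": [0, 0, 0], "fingers": 255},
  {"linear": [0.0012, 0, 0], "delta_rot": [0, 0, 0], "fingers": 255},
  {"linear": [0.0014, 0, 0], "delta_rot": [0, 0, 0], "fingers": 255},
  {"linear": [0.0016, 0, 0], "delta_rot": [0, 0, 0], "fingers": 255},
  {"linear": [0.0018, 0, 0], "delta_rot": [0, 0, 0], "fingers": 255},
  {"linear": [0.002, 0, 0], "delta_rot": [0, 0, 0], "fingers": 255},
])

```text
time: 17.45
tool_pos: [0.6109, 0.0398, 0.0803]
tool_rot: [-0.0, 0.997, -0.083, -0.001]
contact_force: [-8.0, 2.5, 5.9]
gripper_width: -0.001
```

```bash
python3 - <<'E'
from h import *
s=state();print(here(s=s))
E
```

```text
(array([ 18.62119766, 109.14813874,  80.25288959]), array([-8.3 ,  1.09,  5.87]), 17.45)
```

Emit:
apply_moves([
  {"linear": [-0.012, 0, -0.038], "delta_rot": [0, 0, 0], "fingers": 255},
  {"linear": [-0.016, 0.018, -0.066], "delta_rot": [0, 0, 0], "fingers": 255},
  {"linear": [-0.016, 0.066, -0.066], "delta_rot": [0, 0, 0], "fingers": 255},
  {"linear": [-0.016, 0.115, -0.066], "delta_rot": [0, 0, 0], "fingers": 255},
  {"linear": [-0.016, 0.164, -0.066], "delta_rot": [0, 0, 0], "fingers": 255},
  {"linear": [-0.016, 0.21, -0.066], "delta_rot": [0, 0, 0], "fingers": 255},
  {"linear": [-0.016, 0.219, -0.04], "delta_rot": [0, 0, 0], "fingers": 255},
  {"linear": [-0.016, 0.219, -0.004], "delta_rot": [0, 0, 0], "fingers": 255},
])

```text
time: 18.25
tool_pos: [0.5624, -0.1781, 0.0869]
tool_rot: [0.002, 0.996, -0.085, 0.005]
contact_force: [0.4, 0.2, -0.7]
gripper_width: -0.003
```

```bash
python3 - <<'E'
from h import *
s=state();print(here(s=s),to([.013,-.11,.082]))
im=eyes.grab_frame('wrist')[:,:,::-1].copy();np.save('s_w11.npy',s,allow_pickle=True)
cv2.imwrite('pics/w11b.png',cv2.resize(im,(800,600),interpolation=cv2.INTER_CUBIC))
E
```

```text
(array([   7.01433968, -113.77691433,   86.91271486]), array([ 0.36,  0.28, -0.7 ]), 18.25) (array([ 5.9, -3.8,  5. ]), array([ 0.22, -0.56, -0.2 ]))
```

View pics/w11b.png

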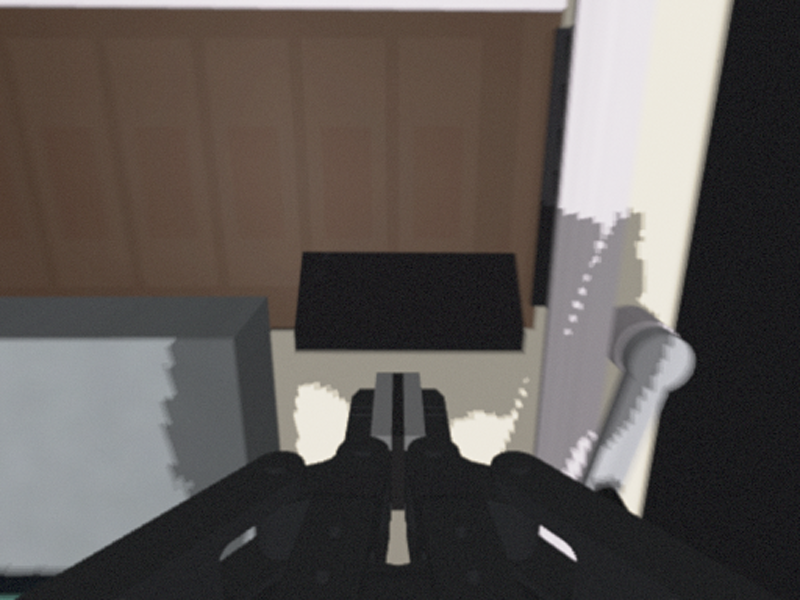

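Emit:
apply_moves([
  {"linear": [0.003, 0, 0.003], "delta_rot": [0, 0, 0], "fingers": 255},
  {"linear": [0.007, 0, 0.003], "delta_rot": [0, 0, 0], "fingers": 255},
  {"linear": [0.009, 0, 0.003], "delta_rot": [0, 0, 0], "fingers": 255},
  {"linear": [0.0105, 0, 0.003], "delta_rot": [0, 0, 0], "fingers": 255},
  {"linear": [0.0115, 0, 0.003], "delta_rot": [0, 0, 0], "fingers": 255},
  {"linear": [0.0122, 0, 0.003], "delta_rot": [0, 0, 0], "fingers": 255},
  {"linear": [0.0129, 0, 0.003], "delta_rot": [0, 0, 0], "fingers": 255},
  {"linear": [0.0135, 0, 0.003], "delta_rot": [0, 0, 0], "fingers": 255},
])

```text
time: 19.1
tool_pos: [0.5722, -0.1758, 0.0813]
tool_rot: [-0.0, 0.997, -0.083, -0.001]
contact_force: [-5.1, 0.8, 3.6]
gripper_width: 0.002
```

```bash
python3 - <<'E'
from h import *
s=state();print(here(s=s))
im=eyes.grab_frame('wrist')[:,:,::-1].copy();np.save('s_w12.npy',s,allow_pickle=True)
cv2.imwrite('pics/w12b.png',cv2.resize(im,(800,600),interpolation=cv2.INTER_CUBIC))
E
```

```text
(array([  16.33635041, -109.88109568,   81.31937034]), array([-5.19, -0.1 ,  3.55]), 19.1)
```

View pics/w12b.png

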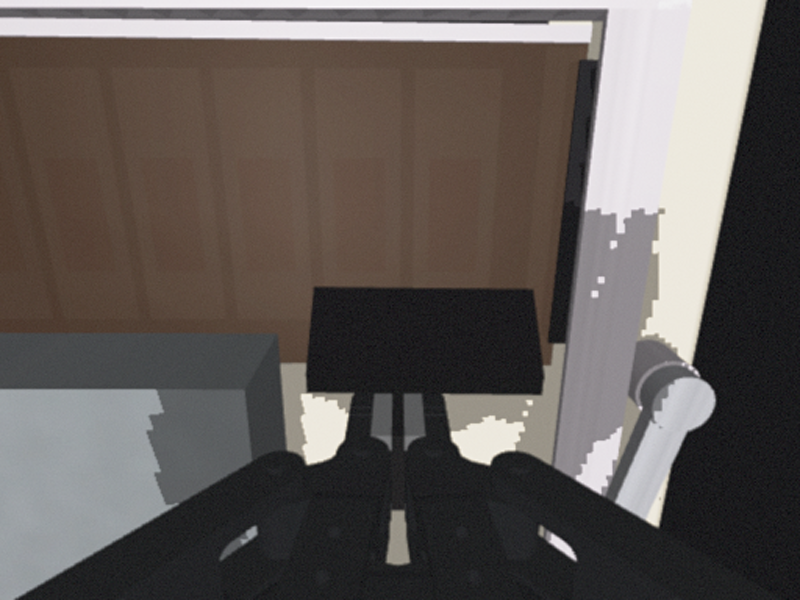

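Emit:
apply_moves([
  {"linear": [0.0005, 0, 0], "delta_rot": [0, 0, 0], "fingers": 255},
  {"linear": [0.001, 0, 0], "delta_rot": [0, 0, 0], "fingers": 255},
  {"linear": [0.0014, 0, 0], "delta_rot": [0, 0, 0], "fingers": 255},
  {"linear": [0.0018, 0, 0], "delta_rot": [0, 0, 0], "fingers": 255},
  {"linear": [0.0021, 0, 0], "delta_rot": [0, 0, 0], "fingers": 255},
  {"linear": [0.0024, 0, 0], "delta_rot": [0, 0, 0], "fingers": 255},
  {"linear": [0.0027, 0, 0], "delta_rot": [0, 0, 0], "fingers": 255},
  {"linear": [0.003, 0, 0], "delta_rot": [0, 0, 0], "fingers": 255},
])

```text
time: 19.95
tool_pos: [0.5744, -0.1764, 0.0812]
tool_rot: [-0.0, 0.997, -0.083, -0.002]
contact_force: [-11.0, 0.5, 6.1]
gripper_width: 0.0
```

```bash
python3 - <<'E'
from h import *
s=state();print(here(s=s))
im=eyes.grab_frame('wrist')[:,:,::-1].copy();np.save('s_w13.npy',s,allow_pickle=True)
cv2.imwrite('pics/w13b.png',cv2.resize(im[:100],(800,156),interpolation=cv2.INTER_CUBIC))
E
```

```text
(array([  18.57287853, -110.11292927,   81.17255431]), array([-10.96,  -1.34,   6.12]), 19.95)
```

View pics/w13b.png

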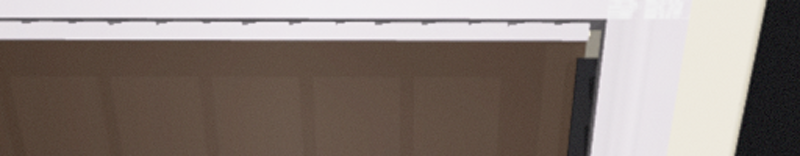

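Emit:
apply_moves([
  {"linear": [-0.014, 0, -0.035], "delta_rot": [0, 0, 0], "fingers": 255},
  {"linear": [-0.018, -0.018, -0.07], "delta_rot": [0, 0, 0], "fingers": 255},
  {"linear": [-0.018, -0.055, -0.1], "delta_rot": [0, 0, 0], "fingers": 255},
  {"linear": [-0.018, -0.09, -0.13], "delta_rot": [0, 0, 0], "fingers": 255},
  {"linear": [-0.018, -0.11, -0.15], "delta_rot": [0, 0, 0], "fingers": 255},
  {"linear": [-0.018, -0.11, -0.15], "delta_rot": [0, 0, 0], "fingers": 255},
  {"linear": [-0.018, -0.11, -0.15], "delta_rot": [0, 0, 0], "fingers": 255},
  {"linear": [-0.018, -0.11, -0.15], "delta_rot": [0, 0, 0], "fingers": 255},
])

```text
time: 20.8
tool_pos: [0.5758, -0.0655, 0.2293]
tool_rot: [-0.0, 0.996, -0.084, -0.001]
contact_force: [-0.8, -1.1, -0.2]
gripper_width: -0.001
```

```bash
python3 - <<'E'
from h import *
s=state();print(here(s=s))
im=eyes.grab_frame('wrist')[:,:,::-1].copy();np.save('s_w14.npy',s,allow_pickle=True)
cv2.imwrite('pics/w14b.png',cv2.resize(im,(800,600),interpolation=cv2.INTER_CUBIC))
E
```

```text
(array([  1.56248314,  -0.55586959, 229.34348141]), array([-0.6 , -1.26, -0.22]), 20.8)
```

View pics/w14b.png

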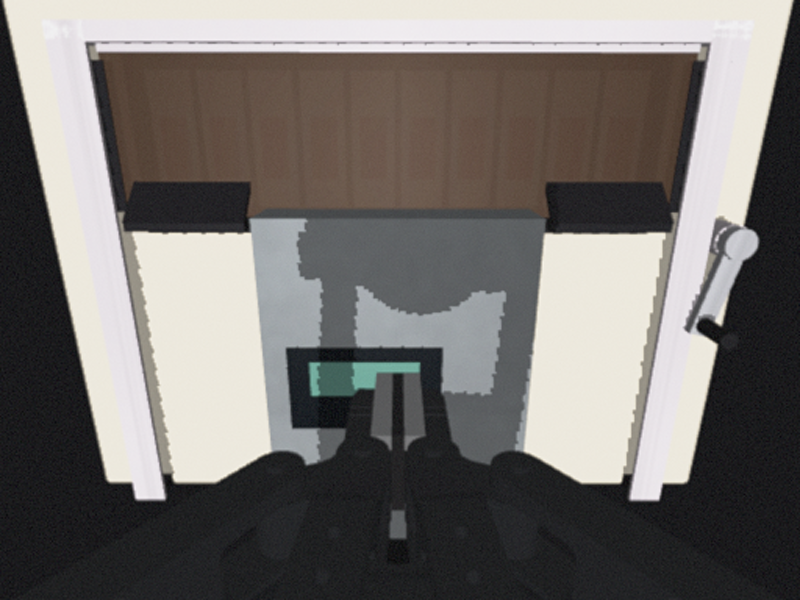

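```bash
python3 - <<'E'
from h import *
print(edge('s_w14.npy',[[124,231.5],[671,232.5]],.098),edge('s_w14.npy',[[97,53],[700,53.5]],.074),edge('s_w14.npy',[[85,42],[715,42.5]],.086))
s=np.load('s_w14.npy',allow_pickle=True).item();c=cam('wrist',s)
print('post top,base, pin',inv(ray(c,wb([[729,338]]),.118),d0),inv(ray(c,wb([[703,324]]),.093),d0),inv(ray(c,wb([[738,241]]),.095),d0))
im=cv2.imread('pics/w14b.png')
cv2.imwrite('pics/w14c.png',np.vstack([cv2.resize(im[30:80,60:260],None,fx=4,fy=4),cv2.resize(im[30:80,560:760],None,fx=4,fy=4)]))
E
```

```text
(array([[  29.9,  149.6,   98. ],
       [  29.3, -149.1,   98. ]]), 'slope(+ = left ahead)', np.float64(0.0021)) (array([[ 121.4,  160.6,   74. ],
       [ 121.1, -161.2,   74. ]]), 'slope(+ = left ahead)', np.float64(0.0009)) (array([[ 124.9,  159.2,   86. ],
       [ 124.6, -161.3,   86. ]]), 'slope(+ = left ahead)', np.float64(0.0008))
post top,base, pin [[ -24.67068509 -179.50089981  118.        ]] [[ -26.30008714 -180.07663178   93.        ]] [[  23.8995661  -188.75847722   95.        ]]
```

View pics/w14c.png

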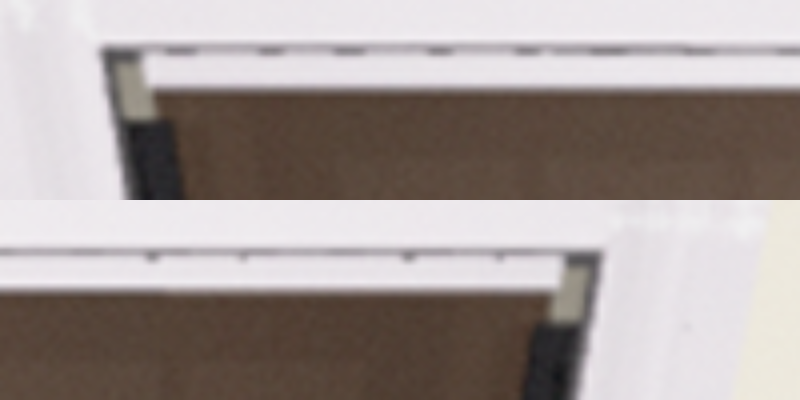

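Emit:
apply_moves([
  {"linear": [-0.01, 0.04, 0], "delta_rot": [0, 0, -7.5], "fingers": 255},
  {"linear": [-0.02, 0.08, 0], "delta_rot": [0, 0, -15], "fingers": 255},
  {"linear": [-0.03, 0.12, 0.01], "delta_rot": [0, 0, -22.5], "fingers": 255},
  {"linear": [-0.04, 0.16, 0.02], "delta_rot": [0, 0, -30], "fingers": 255},
  {"linear": [-0.052, 0.2, 0.03], "delta_rot": [0, 0, -37.5], "fingers": 255},
  {"linear": [-0.052, 0.204, 0.05], "delta_rot": [0, 0, -45], "fingers": 255},
  {"linear": [-0.052, 0.204, 0.07], "delta_rot": [0, 0, -45], "fingers": 255},
  {"linear": [-0.052, 0.204, 0.07], "delta_rot": [0, 0, -45], "fingers": 255},
])

```text
time: 21.65
tool_pos: [0.4882, -0.2571, 0.1563]
tool_rot: [-0.003, 0.953, 0.303, -0.003]
contact_force: [0.2, 0.8, 0.1]
gripper_width: 0.006
```

```bash
python3 - <<'E'
from h import *
s=state();y=d0[2]+np.pi/4
print(here(s=s),to([-.050,-.204,.101],y))
im=eyes.grab_frame('wrist')[:,:,::-1].copy();np.save('s_w15.npy',s,allow_pickle=True)
cv2.imwrite('pics/w15b.png',cv2.resize(im,(800,600),interpolation=cv2.INTER_CUBIC))
P=np.array([21.5,-192])
for t in (.22,.5,.8,1.1,1.4,1.57,1.6):
    c=P+50*np.array([-np.cos(t),np.sin(t)])-11.3+1.5
    print(t,c.round(1),to([c[0]/1e3,c[1]/1e3,.101],y)[0])
E
```

```text
(array([ -53.01848202, -204.06023631,  156.25119072]), array([0.11, 0.83, 0.12]), 21.65) (array([ 2.3,  2.5, 55.2]), array([-0.47,  0.16, -0.14]))
0.22 [ -37.1 -190.9] [19.8  1.4 57.3]
0.5 [ -32.2 -177.8] [32.5 -4.4 57.3]
0.8 [ -23.1 -165.9] [47.3 -6.5 57.3]
1.1 [ -11.  -157.2] [62.1 -4.  57.3]
1.4 [   3.2 -152.5] [75.5  2.6 57.2]
1.57 [  11.7 -151.8] [82.   8.1 57.2]
1.6 [  13.2 -151.8] [83.   9.2 57.2]
```

View pics/w15b.png

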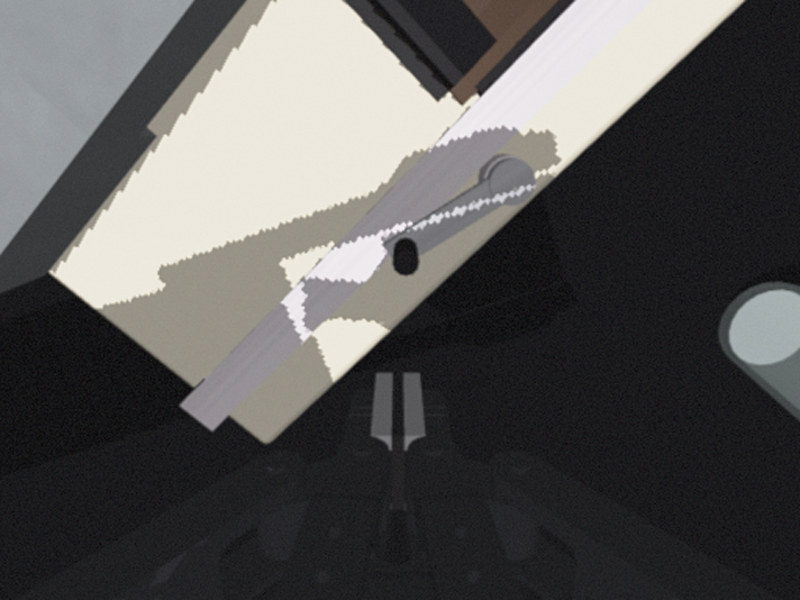

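Emit:
apply_moves([
  {"linear": [0.001, 0.001, 0.035], "delta_rot": [0, 0, 0], "fingers": 255},
  {"linear": [0.002, 0.001, 0.055], "delta_rot": [0, 0, 0], "fingers": 255},
  {"linear": [0.01, 0.001, 0.056], "delta_rot": [0, 0, 0], "fingers": 255},
  {"linear": [0.018, 0.001, 0.056], "delta_rot": [0, 0, 0], "fingers": 255},
  {"linear": [0.025, -0.001, 0.056], "delta_rot": [0, 0, 0], "fingers": 255},
  {"linear": [0.0325, -0.004, 0.056], "delta_rot": [0, 0, 0], "fingers": 255},
  {"linear": [0.04, -0.0055, 0.056], "delta_rot": [0, 0, 0], "fingers": 255},
  {"linear": [0.047, -0.0065, 0.056], "delta_rot": [0, 0, 0], "fingers": 255},
])

```text
time: 22.5
tool_pos: [0.5272, -0.2249, 0.1066]
tool_rot: [0.001, 0.953, 0.305, 0.001]
contact_force: [-0.5, -0.7, 0.5]
gripper_width: -0.002
```

```bash
python3 - <<'E'
from h import *
s=state();y=d0[2]+np.pi/4
print(here(s=s))
im=eyes.grab_frame('wrist')[:,:,::-1].copy()
cv2.imwrite('pics/w16b.png',cv2.resize(im,(800,600),interpolation=cv2.INTER_CUBIC))
P=np.array([21.5,-192])
for t in (.8,.95,1.1,1.25,1.4,1.57,1.6):
    c=P+50*np.array([-np.cos(t),np.sin(t)])-11.3+1.5
    print(t,c.round(1),to([c[0]/1e3,c[1]/1e3,.101],y)[0])
E
```

```text
(array([ -19.93245916, -165.7918792 ,  106.61926414]), array([-0.35, -0.77,  0.5 ]), 22.5)
0.8 [ -23.1 -165.9] [-3.2 -1.9  5.4]
0.95 [ -17.4 -161.1] [ 4.3 -1.2  5.5]
1.1 [ -11.  -157.2] [11.6  0.5  5.5]
1.25 [  -4.1 -154.4] [18.5  3.4  5.5]
1.4 [   3.2 -152.5] [24.9  7.2  5.5]
1.57 [  11.7 -151.8] [31.4 12.7  5.5]
1.6 [  13.2 -151.8] [32.5 13.8  5.6]
```

View pics/w16b.png

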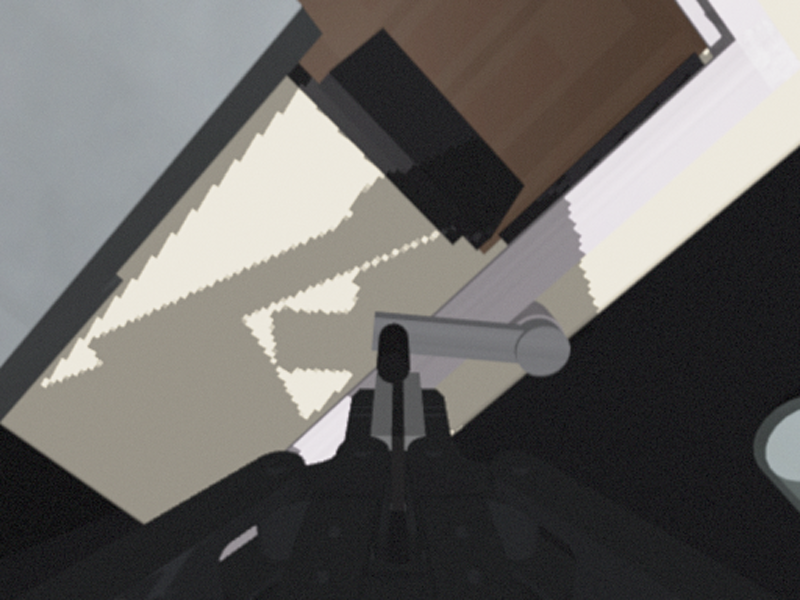

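Emit:
apply_moves([
  {"linear": [0.004, -0.001, 0.003], "delta_rot": [0, 0, 0], "fingers": 255},
  {"linear": [0.0115, 0.0005, 0.004], "delta_rot": [0, 0, 0], "fingers": 255},
  {"linear": [0.0185, 0.0035, 0.004], "delta_rot": [0, 0, 0], "fingers": 255},
  {"linear": [0.023, 0.006, 0.004], "delta_rot": [0, 0, 0], "fingers": 255},
  {"linear": [0.027, 0.0085, 0.004], "delta_rot": [0, 0, 0], "fingers": 255},
  {"linear": [0.03, 0.011, 0.004], "delta_rot": [0, 0, 0], "fingers": 255},
  {"linear": [0.0315, 0.0125, 0.004], "delta_rot": [0, 0, 0], "fingers": 255},
  {"linear": [0.032, 0.013, 0.004], "delta_rot": [0, 0, 0], "fingers": 255},
])

```text
time: 23.35
tool_pos: [0.5588, -0.217, 0.101]
tool_rot: [-0.0, 0.953, 0.304, -0.001]
contact_force: [-4.7, 0.1, 1.3]
gripper_width: -0.0
```

```bash
python3 - <<'E'
from h import *
s=state();y=d0[2]+np.pi/4
print(here(s=s))
im=eyes.grab_frame('wrist')[:,:,::-1].copy();np.save('s_w17.npy',s,allow_pickle=True)
cv2.imwrite('pics/w17b.png',cv2.resize(im,(800,600),interpolation=cv2.INTER_CUBIC))
E
```

```text
(array([   9.98952445, -152.7728415 ,  100.98605108]), array([-4.68, -0.72,  1.27]), 23.35)
```

View pics/w17b.png

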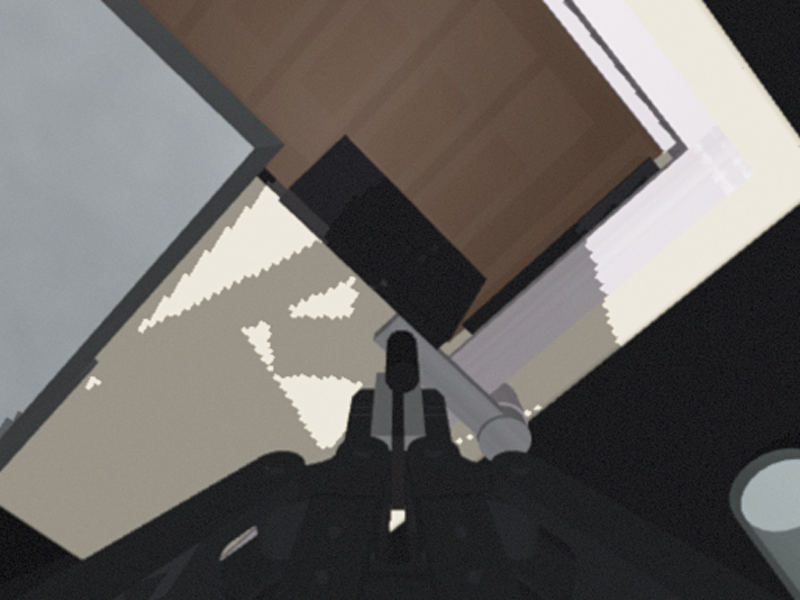

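Emit:
apply_moves([
  {"linear": [0.001, 0.001, 0], "delta_rot": [0, 0, 0], "fingers": 255},
  {"linear": [0.001, 0.001, 0], "delta_rot": [0, 0, 0], "fingers": 255},
  {"linear": [0.001, 0.001, 0], "delta_rot": [0, 0, 0], "fingers": 255},
  {"linear": [-0.01, -0.008, 0], "delta_rot": [0, 0, 0], "fingers": 255},
  {"linear": [-0.025, -0.01, -0.02], "delta_rot": [0, 0, 0], "fingers": 255},
  {"linear": [-0.035, -0.02, -0.06], "delta_rot": [0, 0, 0], "fingers": 255},
  {"linear": [-0.045, -0.03, -0.1], "delta_rot": [0, 0, 0], "fingers": 255},
  {"linear": [-0.045, -0.03, -0.12], "delta_rot": [0, 0, 0], "fingers": 255},
])

```text
time: 24.2
tool_pos: [0.5064, -0.2194, 0.2264]
tool_rot: [0.003, 0.953, 0.304, 0.003]
contact_force: [1.7, -0.5, 0.2]
gripper_width: -0.001
```

```bash
python3 - <<'E'
from h import *
s=state();y=d0[2]+np.pi/4
print(here(s=s))
im=eyes.grab_frame('wrist')[:,:,::-1].copy();np.save('s_w18.npy',s,allow_pickle=True)
cv2.imwrite('pics/w18b.png',cv2.resize(im,(800,600),interpolation=cv2.INTER_CUBIC))
im=eyes.grab_frame('scene')[:,:,::-1].copy()
cv2.imwrite('pics/s18.png',cv2.resize(im,(800,600),interpolation=cv2.INTER_CUBIC))
E
```

```text
(array([ -41.35112535, -163.8679276 ,  226.36658365]), array([ 1.74, -0.25,  0.15]), 24.2)
```

View pics/w18b.png

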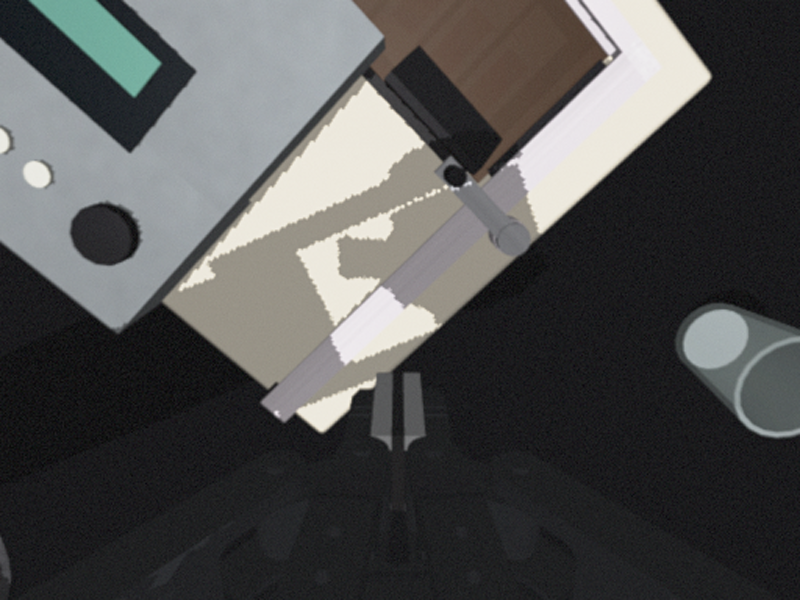

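View pics/s18.png

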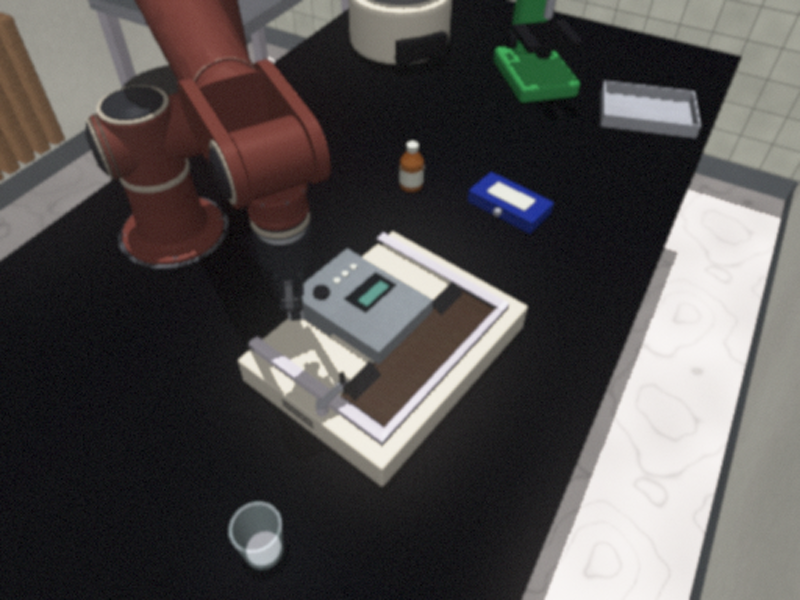

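```bash
python3 - <<'E'
from h import *
s=np.load('s_w18.npy',allow_pickle=True).item();c=cam('wrist',s)
p=inv(ray(c,wb([[513,236]]),.095),d0)[0];q=inv(ray(c,wb([[456,174]]),.118),d0)[0];print(p,q,np.arctan2(q[1]-p[1],-(q[0]-p[0])))
# tongue near edge at top z .093
e=inv(ray(c,wb([[435,178],[491,241]]),.093),d0);print(e)
print(proj(c,D([[.0215,-.192,.095],[.0215,-.142,.118]],d0))/.64)
print(edge('s_w18.npy',[[385,86],[476,173]],.098))
E
```

```text
[  22.7880972  -189.58300616   95.        ] [  22.50318657 -140.00678728  118.        ] 1.5650494687898389
[[  13.98276198 -137.04590609   93.        ]
 [  12.38486262 -183.67136422   93.        ]]
[[513.82876225 240.42468117]
 [457.00465837 178.20734863]]
(array([[  27.2,  -86.8,   98. ],
       [  30.9, -149.8,   98. ]]), 'slope(+ = left ahead)', np.float64(-0.0583))
```

```bash
python3 - <<'E'
from h import *
print(to([0,0,.23]))
E
```

```text
(array([144.3, -87.9,  -3.2]), array([ 0.42, -0.51, 44.99]))
```

Emit:
apply_moves([
  {"linear": [0.02, -0.013, 0], "delta_rot": [0, 0, 7.5], "fingers": 255},
  {"linear": [0.045, -0.028, 0], "delta_rot": [0, 0, 15], "fingers": 255},
  {"linear": [0.075, -0.045, 0], "delta_rot": [0, 0, 22.5], "fingers": 255},
  {"linear": [0.105, -0.064, 0], "delta_rot": [0, 0, 30], "fingers": 255},
  {"linear": [0.13, -0.08, 0], "delta_rot": [0, 0, 37.5], "fingers": 255},
  {"linear": [0.144, -0.088, 0], "delta_rot": [0, 0, 45], "fingers": 255},
  {"linear": [0.144, -0.088, 0], "delta_rot": [0, 0, 45], "fingers": 255},
  {"linear": [0.144, -0.088, 0], "delta_rot": [0, 0, 45], "fingers": 255},
])

```text
time: 25.1
tool_pos: [0.5714, -0.0634, 0.2201]
tool_rot: [-0.0, 0.997, -0.082, -0.001]
contact_force: [-0.0, -0.1, -0.7]
gripper_width: 0.0
```

```bash
python3 - <<'E'
from h import *
s=state();print(here(s=s))
im=eyes.grab_frame('wrist')[:,:,::-1].copy();np.save('s_w19.npy',s,allow_pickle=True)
cv2.imwrite('pics/w19b.png',cv2.resize(im,(800,600),interpolation=cv2.INTER_CUBIC))
im=eyes.grab_frame('top')[:,:,::-1].copy();cv2.imwrite('pics/t19.png',im)
E
```

```text
(array([ -3.17182165,   0.83002059, 220.08829538]), array([ 0.01, -0.08, -0.68]), 25.1)
```

View pics/w19b.png

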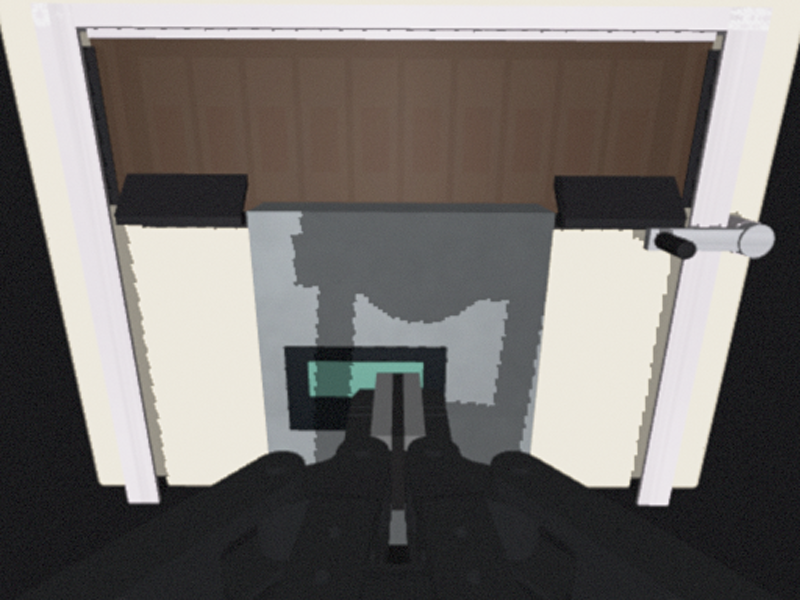

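View pics/t19.png

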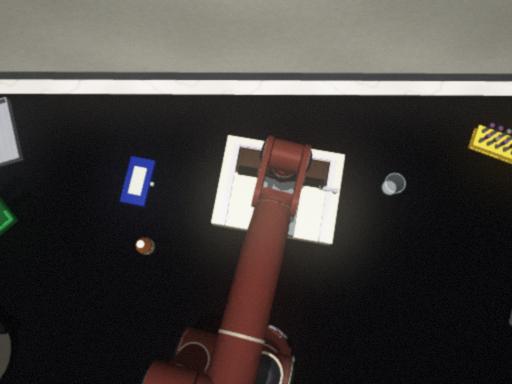

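```bash
python3 - <<'E'
from h import *
from plant import job_done
print(edge('s_w19.npy',[[117,224],[686,227.5]],.098),edge('s_w19.npy',[[88,38.5],[716,41.5]],.074),edge('s_w19.npy',[[77,28],[725,31]],.086))
print(here())
print(job_done())
E
```

```text
(array([[  30.4,  149. ,   98. ],
       [  29.7, -150. ,   98. ]]), 'slope(+ = left ahead)', np.float64(0.0026)) (array([[ 121.7,  160.8,   74. ],
       [ 121.5, -161.6,   74. ]]), 'slope(+ = left ahead)', np.float64(0.0005)) (array([[ 124.5,  158.7,   86. ],
       [ 124.3, -158.2,   86. ]]), 'slope(+ = left ahead)', np.float64(0.0004))
(array([-3.16043513e+00,  7.42146574e-02,  2.20609640e+02]), array([ 0.24, -0.33,  0.22]), 25.2)
the job is handed in; nothing more can be done
None
```

The cover is home and square on the rear stop bar, the catch is turned fully across behind it, and the job was handed in at about 25 s of the 72 s allowed.

- **Pushing the cover:** I walked it in with alternate pushes on the right and left thumb ribs. It never jammed. Readings at the end of each push were 3–6 N while sliding and at most about 11 N against the bar. Force is only read at the end of each call, so brief peaks in between were not seen.
- **Turning the catch:** I pushed the post round to its stop with the shut fingers turned 45°, at about 5 N, then backed off.
- **Last checks:** With the gripper clear, the wrist camera put the ribs at about x = 30 mm on both sides (home is 29 mm, camera good to about 2 mm). The far edge was parallel to the bar within 0.001 rad. When each end met the bar, the fingertip positions agreed (18.6 mm on both sides).
- **Catch angle and bystanders:** The catch measured about 1.565 rad. The bottle, box and beaker look unmoved in the top view.
- **One disagreement:** A rib slope read off the oblique 45° picture gave −0.058 rad. I put that down to rough pixel picking, because the square-on picture taken afterwards gave 0.003 rad.

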